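Break down a nest of folded covers and stack them with separator boards

ROBOT

A 6-joint arm with a two-finger parallel gripper is mounted at the origin on the work surface. World frame = base frame: x ahead of the robot, y to its left, z up, the work surface at z = 0. Lengths are in m, angles in degrees, forces in N, time in s.
With the tool pointing down it reaches from about 0.3 to 0.75 m from the base axis. Payload 8.5 kg.
Tool frame: the origin (TCP) lies at the very end of the fingers, on their centre line; the grasp point (between the pads) lies 19 mm behind it; z points along the fingers, y is the direction in which the jaws open and shut (so a half turn about z gives the same grasp; the last joint's range is limited). The gripper opens to 85 mm and grips with 20 to 120 N. Pads are 22 mm wide; open, the fingers measure 114 mm over their backs; the gripper's body (76 mm by 85 mm) begins 54 mm behind the grasp point. The pads swing forward as they close: fully open they stand 13 mm farther back than shut.
Start: joints at [-87.107, 21.807, 74.336, -0, 83.858, -12.336], TCP at [0.144, -0.531, 0.231] pointing down, gripper open.
Joint ranges: [-178.18, 178.18], [-50.72, 133.34], [12.68, 142.11], [-81.47, 261.47], [9.98, 163.14], [-165.26, 165.26]. Speed limits (degrees/s): [136.94, 136.94, 180, 180, 180, 180].

INTERFACE

Orientations are given as a 3x3 rotation matrix whose columns are the frame's x, y, z axes.
In Python, from rig import env, vision, close_job, spotter gives the robot as it stands. The module is installed in compiled form; this text tells all that it offers.
- The arm moves only by the tool jog_arm, never from a script. Its argument "plan" is a list that holds one entry, the list of rows, each a list of 6 numbers: the shift along the tool's x, y, z in units of 40 mm (1.0 is 40 mm), then the turn, a rotation vector about the tool's x, y, z in units of 0.15 rad (1.0 is 0.15 rad). A call has 1 to 10 rows; each row shifts and turns the commanded pose from where the row before left it, along the tool's axes as they then stand; what a row does not reach is not made up. A row lasts 1/10 s, in which the tool goes at most 50 mm and 8.59 degrees, less where a joint would pass 70% of its speed; a pose out of reach is approached as far as the arm can. A call with a number of a shift or a turn outside -1 to 1 is refused whole. A call with a gripper value outside its range is refused whole. "grip" is the opening, from -1 (shut) to 1 (fully open), set as the call begins (left out, the last holds). The fingers move at their own pace and stop on an object; "squeeze" is the grip in N (left out, the last holds). Time passes only in rows, so rows that do not move let the fingers close. It gives the time, the measured TCP pose, the force and the opening at its end, in the units of the state.
- env.observe(): the state, without advancing time (a new reading comes with each control period).
- vision.get_image(name): name is "side" or "top" or "wrist"; returns (picture, depth): 384x512x3 uint8, red, green, blue; 384x512 float32, m along the optical axis (not along the pixel's ray), 0 where there is no reading.
- vision.camera_info(name): a dict with "fx", "fy", "cx", "cy" (pixels), "k1" (the pictures are not rectified: a ray, as slopes to the right and down, at radius r is drawn at 1 + k1 r^2 times it, then the intrinsics apply), "rvec" (rotation vector, rad) and "tvec" (3), from world to camera coordinates, as OpenCV has them. Camera axes: x right, y down, z forward; pixel columns grow to the right and rows downward; lengths in m; the calibration is good to about 2 mm. A picture is of the moment at which its call begins: read the wrist's pose just before it. camera_info takes no time and is no camera call; for the wrist camera it gives the pose at the moment of the call.
- close_job(): hands the job in, once; it reports no verdict.
Trained networks look in the newest picture that a camera, given by its name, has taken for a name from the list of things; names that differ only in an ending like _2 or _b are one class to them, and where a whole thing is asked for, a point or a joint stands for the part that bears it (a point fixed in the world has none). Each returns a list of dicts, best first, with "score" (0 to 1); they miss things now and then, are a little off and sometimes report something else, mostly with a low value. They report only what shows in the picture. A call takes as long as a camera call.
- spotter.trace(camera, query): "pixels" (384x512 bool, what is visible of it) and "rect" ([left, top, right, bottom] in pixels, round what is visible of it).
The state is a dict: "time_s": time; "q": joint angles; "qvel": joint speeds; "joint_efforts": joint torques, N m; "position": TCP position; "tool_rot": TCP orientation; "ft_force": force on the tool from outside, world axes, zero at the start; "wrist_torque": the same for the moment, N m; "grip_width": finger opening in m.
Only numpy, scipy, OpenCV 4.12 (cv2) and the standard library are available. Lean on these libraries where they do the work, as an engineer would, in place of code of your own. Each camera call takes 0.05 s, during which the arm holds its last target.

TASK

Swing the red hold-down arm of the jig well clear to one side, then take the nest of stainless covers apart from the outside in and stack all of them on the wooden pallet, open side down, the largest at the bottom and each next smaller one above, with a plywood separator board laid flat between every two covers so that no cover rests on another. The covers must stand level, centred on the pallet and in line with its long side. When the jig plate is empty, swing the arm back over the middle of it; leave the spray can, the steel bar and the wire spool alone.

Things in the scene. Friction and masses are not known exactly. Their poses are not given: they have to be found in the camera images.
- jig: Fixed grey steel jig plate, 270 x 150 x 12 mm, lying on the bench. Origin on the bench (underside) directly under the centre of the nest; its x axis runs along the nest's long direction, z up. The covers stand on its top face, 12 mm up. An upright post of 26 mm diameter stands at x = -100 mm and carries the swing arm.
- swing (a joint): Hinge of the red hold-down arm on the jig's post (rad). 0: arm along the jig's +x, over the nest, barring it; swings level to either side (positive: anticlockwise from above), -1.9 to 1.9, light friction, stays where left. Arm 22 mm wide, 12 thick, underside 80 mm above the bench, 105 mm long from the post's axis. The nest is free once it stands over 1.0 rad to either side.
- knob (a point): Point on the axis of the upright black knob of the swing arm (26 mm diameter, from 92 to 136 mm above the bench), 118 mm above the bench, at the height to grip it; 95 mm from the axis of the post.
- skid: Fixed small wooden pallet, 190 x 126 x 22 mm. Origin at the centre of its underside on the bench; x axis along its 190 mm side, z up.
- skid_top (a point): Centre of the flat top of the pallet, 22 mm above the bench; axes as the pallet's.
- mat: Fixed black rubber mat, 320 x 210 x 2 mm, on which the four separator boards lie at the start in two rows of two, lengthwise along its 320 mm side, about 40 mm between neighbours side by side. Origin at the centre of its underside; x along its 320 mm side.
- cover0: The largest of five sizes of folded stainless cover: a box without bottom, 130 mm long, 68 wide, 60 high, walls 2 mm, top 3 mm with pale film; open side down. At the start nested on the jig plate, smaller under larger, each on its own rim. Three or four of the five are present. Origin: centre of its rim plane (underside); x along its length, z up.
- cover1: The second largest of five sizes of folded stainless cover: a box without bottom, 118 mm long, 58 wide, 53 high, walls 2 mm, top 3 mm with pale film; open side down. At the start nested on the jig plate, smaller under larger, each on its own rim. Three or four of the five are present. Origin: centre of its rim plane (underside); x along its length, z up.
- cover2: The middle of five sizes of folded stainless cover: a box without bottom, 106 mm long, 48 wide, 46 high, walls 2 mm, top 3 mm with pale film; open side down. At the start nested on the jig plate, smaller under larger, each on its own rim. Three or four of the five are present. Origin: centre of its rim plane (underside); x along its length, z up.
- cover3: The second smallest of five sizes of folded stainless cover: a box without bottom, 94 mm long, 38 wide, 39 high, walls 2 mm, top 3 mm with pale film; open side down. At the start nested on the jig plate, smaller under larger, each on its own rim. Three or four of the five are present. Origin: centre of its rim plane (underside); x along its length, z up.
- cover4: The smallest of five sizes of folded stainless cover: a box without bottom, 82 mm long, 28 wide, 32 high, walls 2 mm, top 3 mm with pale film; open side down. At the start nested on the jig plate, smaller under larger, each on its own rim. Three or four of the five are present. Origin: centre of its rim plane (underside); x along its length, z up.
- board0: Plain plywood separator board, 130 x 64 x 10 mm, lying flat on the mat at the start; the four are alike; spare ones are not needed. Origin at the centre of its underside; x axis along its 130 mm length, z up.
- board1: Plain plywood separator board, 130 x 64 x 10 mm, lying flat on the mat at the start; the four are alike; spare ones are not needed. Origin at the centre of its underside; x axis along its 130 mm length, z up.
- board2: Plain plywood separator board, 130 x 64 x 10 mm, lying flat on the mat at the start; the four are alike; spare ones are not needed. Origin at the centre of its underside; x axis along its 130 mm length, z up.
- board3: Plain plywood separator board, 130 x 64 x 10 mm, lying flat on the mat at the start; the four are alike; spare ones are not needed. Origin at the centre of its underside; x axis along its 130 mm length, z up.
- spray: Bystander: spray can, 56 mm diameter, 170 mm tall; origin at the centre of its underside.
- flatbar: Bystander: bright steel bar, 220 x 40 x 20 mm, lying on the bench beyond the work; origin at the centre of its underside.
- spool: Bystander: copper-coloured wire spool lying flat, 100 mm diameter, 54 mm high; origin at the centre of its underside.

How it is judged:
By the outcome, as a careful person would: the job done as asked, in the order asked, and still so for the second after the job is handed in, with the robot touching nothing.
Of cover0, cover1, cover2, cover3, cover4 only 3 to 4 are there at a start; the rules pass over those that are not, and their reading is None.
At some moment in a run one of board0, board1, board2, board3 may be knocked a few centimetres aside while the robot is not near it.
Once in a run the grip may slacken for a moment while it holds something.
It also fails if it takes over 210 s, if anything falls off the work surface, if the arm or the gripper's body presses on something with over 40 N, if the wrist force passes 120 N, or if a joint passes its speed limit or range.

## Working session

There is one attempt and no reset: what is moved stays moved. The work goes in short steps, Python scripts to look and compute and a tool call to move; the robot and the scene stay as the last step left them, time stands still between calls to the robot, and variables do not carry over. Pictures are saved under pics/ and viewed, and the job is handed in when it is done.

Besides the shell and the picture viewer there is one more tool, called by a JSON object that holds its "op" and its "data". jog_arm: Moves the arm, as the interface text tells. Its arguments: {"type":"object","properties":{"plan":{"type":"array"},"grip":{"type":"number"},"squeeze":{"type":"number"}},"required":["plan"]}

```bash
ls; mkdir -p pics
python3 - <<'E'
from rig import env, vision
import cv2
s=env.observe()
for k,v in s.items(): print(k,v)
for n in ("side","top","wrist"):
    im,d=vision.get_image(n)
    cv2.imwrite(f"pics/{n}0.png",im[:,:,::-1]); print(n,vision.camera_info(n))
E
```

```text
pics
time_s 0.0
q [-8.71071965e+01  2.18428209e+01  7.43866498e+01  6.12510259e-04
  8.38589120e+01 -1.23335042e+01]
qvel [ 0.03813275  0.02948624 -0.0025077  -0.13841505  0.04439684  0.07199939]
joint_efforts [-1.78554554e-03 -4.48458874e+01 -2.31279677e+01 -2.80100667e-04
  4.84281132e-03  8.22101896e-06]
position [ 0.1444535  -0.53037477  0.23068347]
tool_rot [[ 9.64896321e-01  2.62631081e-01 -6.72340966e-05]
 [ 2.62630870e-01 -9.64895150e-01  1.54113833e-03]
 [ 3.39876971e-04 -1.50469645e-03 -9.99998810e-01]]
ft_force [-0.42372988  0.83376662 -0.22548431]
wrist_torque [ 0.01916933 -0.0517113  -0.02942714]
grip_width 0.08565617427529847
side {'fx': 431.6765096895192, 'fy': 431.6765096895192, 'cx': 248.22065708734206, 'cy': 190.2761778775788, 'k1': -0.16773350361199593, 'rvec': array([ 0.56679474, -2.6833023 ,  1.20069273]), 'tvec': array([0.55262324, 0.23747222, 0.9893099 ])}
top {'fx': 393.800826199854, 'fy': 393.800826199854, 'cx': 254.65352380347733, 'cy': 199.40398211296167, 'k1': -0.09041396253253206, 'rvec': array([ 2.1619299 , -2.17790414,  0.16521868]), 'tvec': array([-0.02684248,  0.61264474,  1.05565389])}
wrist {'fx': 283.72081253875757, 'fy': 283.72081253875757, 'cx': 257.8581835339167, 'cy': 191.86172990085475, 'k1': -0.06303056872917934, 'rvec': array([-2.27558467,  1.73865717,  0.29410893]), 'tvec': array([-0.54905782, -0.04223424,  0.38103438])}
```

View pics/top0.png

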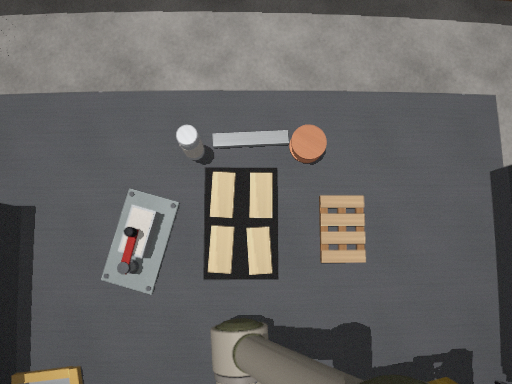

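View pics/side0.png

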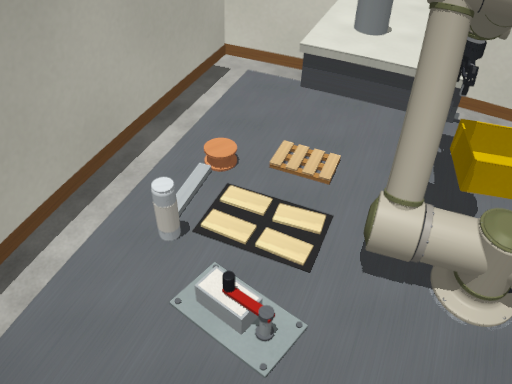

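View pics/wrist0.png

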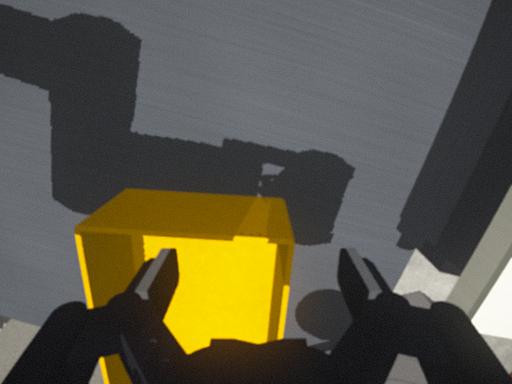

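```bash
cat > h.py <<'E'
import numpy as np, cv2
from rig import env, vision, spotter
def cam(n):
    i=vision.camera_info(n); R=cv2.Rodrigues(np.array(i["rvec"]))[0]
    return i,R,np.array(i["tvec"])
def cloud(n,d,i=None):
    """world xyz for every pixel by depth"""
    i,R,t=cam(n) if i is None else i
    K=np.array([[i["fx"],0,i["cx"]],[0,i["fy"],i["cy"]],[0,0,1]])
    h,w=d.shape; u,v=np.meshgrid(np.arange(w),np.arange(h))
    p=cv2.undistortPoints(np.stack([u,v],-1).reshape(-1,1,2).astype(np.float64),K,np.array([i["k1"],0,0,0,0.])).reshape(h,w,2)
    P=np.dstack([p*d[...,None],d])
    W=(P-t)@R
    W[d<=0]=np.nan
    return W
def rays(n,px,z,i=None):
    i,R,t=cam(n) if i is None else i
    K=np.array([[i["fx"],0,i["cx"]],[0,i["fy"],i["cy"]],[0,0,1]])
    p=cv2.undistortPoints(np.asarray(px,float).reshape(-1,1,2),K,np.array([i["k1"],0,0,0,0.])).reshape(-1,2)
    D=np.c_[p,np.ones(len(p))]@R; c=-R.T@t
    return c+D*((z-c[2])/D[:,2])[:,None]
def proj(n,P,i=None):
    i,R,t=cam(n) if i is None else i
    K=np.array([[i["fx"],0,i["cx"]],[0,i["fy"],i["cy"]],[0,0,1]])
    return cv2.projectPoints(np.asarray(P,float).reshape(-1,3),R,t,K,np.array([i["k1"],0,0,0,0.]))[0].reshape(-1,2)
def shot(n,save=None):
    i=cam(n); im,d=vision.get_image(n)
    if save: cv2.imwrite(f"pics/{save}.png",im[:,:,::-1])
    return im,d,i
def rect(W,m,zlo,zhi):
    """min area rect of masked points within heights: centre, long axis angle, sizes"""
    P=W[m]; P=P[np.isfinite(P[:,0])]; P=P[(P[:,2]>zlo)&(P[:,2]<zhi)]
    if len(P)<10: return None
    (cx,cy),(a,b),th=cv2.minAreaRect((P[:,:2]*1000).astype(np.float32))
    if a<b: a,b,th=b,a,th+90
    th=(th+90)%180-90
    return np.array([cx,cy])/1000,th,a,b,np.median(P[:,2]),len(P)
E
python3 - <<'E'
from h import *
im,d,i=shot("top"); W=cloud("top",d,i)
for q in ("jig","knob","skid","mat","cover0","cover1","cover2","board0","spray","flatbar","spool"):
    for r in spotter.trace("top",q)[:5]:
        if r["score"]<.3: continue
        m=r["pixels"]; P=W[m]; 
        zs=np.nanpercentile(P[:,2],[5,50,95])
        print(q,round(r["score"],2),[int(x) for x in r["rect"]],m.sum(),zs.round(3),rect(W,m,zs[1]-.006,zs[1]+.006))
E
```

```text
jig 0.78 [102, 190, 177, 293] 4079 [0.009 0.013 0.097] (array([0.50109338, 0.29242218]), -15.640144348144531, 271.1315612792969, 152.81398010253906, np.float64(0.012982282674206617), 3294)
jig 0.57 [209, 171, 237, 215] 1016 [0.009 0.013 0.017] (array([0.63122571, 0.06094152]), -3.61181640625, 130.02610778808594, 64.09086608886719, np.float64(0.012923659111152801), 1003)
knob 0.8 [115, 227, 139, 274] 521 [0.074 0.095 0.137] (array([0.47217221, 0.30402438]), -11.384857177734375, 116.91034698486328, 30.78623390197754, np.float64(0.09397488407552856), 345)
skid 0.72 [315, 193, 364, 261] 2659 [0.011 0.022 0.026] (array([ 0.53252423, -0.2788038 ]), -0.522125244140625, 187.80628967285156, 126.31912994384766, np.float64(0.02290594367862567), 2205)
skid 0.66 [121, 204, 161, 255] 1180 [0.029 0.073 0.076] (array([0.52577899, 0.28495493]), -15.082427978515625, 128.24427795410156, 70.76622009277344, np.float64(0.07317176486490662), 951)
mat 0.86 [201, 165, 276, 281] 4237 [-0.     0.003  0.007] (array([0.55207178, 0.00847927]), -0.8318328857421875, 321.8795166015625, 214.66314697265625, np.float64
[... 1044 characters left out ...]
 (array([0.75111328, 0.13662584]), -64.18774032592773, 53.06954574584961, 32.77592468261719, np.float64(0.16002642308906245), 59)
flatbar 0.84 [214, 128, 284, 148] 1170 [0.006 0.021 0.024] (array([ 0.79419446, -0.02037882]), -87.56084942817688, 219.99099731445312, 41.58428192138672, np.float64(0.020990321647649333), 1033)
spool 0.92 [290, 124, 325, 161] 1128 [0.008 0.055 0.058] (array([ 0.7739693 , -0.18317651]), -28.703399658203125, 100.08010864257812, 97.910400390625, np.float64(0.055226453641486345), 969)
spool 0.49 [209, 225, 233, 271] 981 [0.01  0.013 0.016] (array([0.47686639, 0.06518385]), -3.4321670532226562, 127.60835266113281, 60.42605209350586, np.float64(0.0130155386065767), 975)
```

```bash
cat >> h.py <<'E'
def blob(W,zlo,zhi,xy,rad,mn=30):
    """largest connected comp of pixels with height in range near xy -> rect via minAreaRect of points"""
    m=(W[...,2]>zlo)&(W[...,2]<zhi)&(np.hypot(W[...,0]-xy[0],W[...,1]-xy[1])<rad)
    n,l,st,_=cv2.connectedComponentsWithStats(m.astype(np.uint8),connectivity=8)
    out=[]
    for k in range(1,n):
        if st[k,4]>=mn: out.append((rect(W,l==k,zlo,zhi),l==k))
    return sorted(out,key=lambda o:-o[0][5])
def show(r): return f"c=({r[0][0]:.4f},{r[0][1]:.4f}) yaw={r[1]:.1f} {r[2]:.0f}x{r[3]:.0f} z={r[4]:.4f} n={r[5]}"
E
python3 - <<'E'
from h import *
for n in ("top","side"):
    im,d,i=shot(n); W=cloud(n,d,i); print(n)
    for nm,zl,zh,xy,rad in (("jig",.008,.017,(.5,.29),.17),("nest",.066,.0775,(.52,.285),.1),("arm",.086,.1,(.45,.3),.12),("knob",.125,.145,(.48,.3),.12),("skid",.018,.028,(.53,-.28),.15),
       ("mat",.0005,.0065,(.55,.01),.22),("bd",.009,.018,(.55,.01),.2),("jigpost",.07,.145,(.41,.32),.05)):
        for r,m in blob(W,zl,zh,xy,rad)[:4]: print(nm,show(r))
i,R,t=cam("wrist"); s=env.observe(); print((s["tool_rot"].T@(-R.T@t-s["position"])), s["tool_rot"].T@R.T)
E
```

```text
top
jig c=(0.5009,0.2921) yaw=-15.8 271x154 z=0.0129 n=3179
nest c=(0.5261,0.2859) yaw=-16.1 128x71 z=0.0731 n=866
nest c=(0.4945,0.3212) yaw=-16.8 48x17 z=0.0732 n=99
arm c=(0.4714,0.2988) yaw=-17.7 119x31 z=0.0937 n=349
knob c=(0.5210,0.2893) yaw=-1.1 23x23 z=0.1362 n=85
skid c=(0.6074,-0.2793) yaw=89.6 126x37 z=0.0229 n=556
skid c=(0.4540,-0.2788) yaw=-89.4 126x34 z=0.0233 n=544
skid c=(0.5065,-0.2790) yaw=87.0 125x39 z=0.0230 n=521
skid c=(0.5570,-0.2781) yaw=-89.4 125x37 z=0.0232 n=513
mat c=(0.5497,0.0049) yaw=-1.1 438x426 z=0.0025 n=9157
bd c=(0.4716,-0.0425) yaw=3.2 130x65 z=0.0131 n=1035
bd c=(0.4756,0.0654) yaw=-4.5 130x64 z=0.0131 n=1030
bd c=(0.6309,0.0609) yaw=-3.5 130x64 z=0.0129 n=995
bd c=(0.6303,-0.0477) yaw=-0.9 131x63 z=0.0131 n=964
jigpost c=(0.4352,0.3101) yaw=-22.8 45x31 z=0.0966 n=190
side
jig c=(0.5024,0.2939) yaw=-16.0 272x152 z=0.0134 n=4292
nest c=(0.5263,0.2862) yaw=-15.5 132x72 z=0.0735 n=1066
nest c=(0.4915,0.2693) yaw=-15.9 76x16 z=0.0733 n=207
arm c=(0.4725,0.3022) yaw=-17.1 119x31 z=0.0936 n=590
knob c=(0.5228,0.2909) yaw=-64.6 26x24 z=0.1366 n=145
skid c=(0.4550,-0.2764) yaw=89.2 132x35 z=0.0234 n=328
skid c=(0.5081,-0.2796) yaw=-89.4 132x41 z=0.0233 n=307
skid c=(0.5575,-0.2767) yaw=-89.8 131x45 z=0.0232 n=305
skid c=(0.6071,-0.2809) yaw=90.0 133x39 z=0.0233 n=299
mat c=(0.5499,0.0028) yaw=-0.4 439x423 z=0.0024 n=9085
bd c=(0.4773,0.0657) yaw=-3.6 129x69 z=0.0132 n=1027
bd c=(0.6312,0.0608) yaw=-3.3 131x68 z=0.0129 n=944
bd c=(0.4729,-0.0410) yaw=3.5 129x71 z=0.0127 n=864
bd c=(0.6287,-0.0475) yaw=-2.4 131x69 z=0.0130 n=786
jigpost c=(0.4362,0.3122) yaw=-25.1 45x30 z=0.0964 n=334
[ 0.08442546 -0.00015035 -0.14201875] [[-1.99158747e-04 -9.45099676e-01 -3.26782134e-01]
 [ 9.99999682e-01  6.41082741e-05 -7.94864119e-04]
 [ 7.72175260e-04 -3.26782188e-01  9.45099363e-01]]
```

```bash
cat >> h.py <<'E'
from scipy.spatial.transform import Rotation as Ro
def go(x,y,z,yaw,n=None,start=None):
    """identical row & count to go from current (or start=(x,y,z,yaw)) to a tool-down pose"""
    def D(yaw):
        c,s_=np.cos(np.radians(yaw)),np.sin(np.radians(yaw)); return np.array([[c,s_,0],[s_,-c,0],[0,0,-1.]])
    if start is None:
        s=env.observe(); p0,R0=np.array(s["position"]),np.array(s["tool_rot"])
    else: p0,R0=np.array(start[:3]),D(start[3])
    t=R0.T@(np.array([x,y,z])-p0); rv=Ro.from_matrix(R0.T@D(yaw)).as_rotvec()
    if n is None: n=max(1,int(np.ceil(max(np.linalg.norm(t)/.037,np.linalg.norm(rv)/.14))))
    while True:
        Rr=Ro.from_rotvec(rv/n).as_matrix(); S=sum(np.linalg.matrix_power(Rr,k) for k in range(n))
        u=np.linalg.solve(S,t)/.04
        if abs(u).max()<1: break
        n+=1
    print(f"n={n} row=",[round(float(v),3) for v in np.r_[u,rv/n/.15]])
def st():
    s=env.observe(); R=s["tool_rot"]
    print("t",round(s["time_s"],2),"p",np.round(s["position"],4),"yaw",round(float(np.degrees(np.arctan2(R[1,0],R[0,0]))),2),"tilt",np.round(R[:2,2],4),"F",np.round(s["ft_force"],1),"w",round(s["grip_width"],4),"q6",round(s["q"][5],1))
E
python3 - <<'E'
from h import *
st(); go(.5,-.1,.22,0); go(.515,.288,.2,-17,start=(.5,-.1,.22,0)); go(.5215,.29,.099,-17,start=(.515,.288,.2,-17))
E
```

```text
t 0.85 p [ 0.1445 -0.5307  0.2313] yaw 15.23 tilt [-0.  0.] F [ 0.4 -0.5 -0.4] w 0.0854 q6 -12.3
n=16 row= [0.647, -0.59, 0.018, -0.0, 0.0, 0.111]
n=11 row= [-0.085, -0.882, 0.045, 0.0, 0.0, 0.18]
n=3 row= [0.047, -0.032, 0.842, 0.0, 0.0, 0.0]
```

{"op": "jog_arm", "data": {"plan": [[[0.647,-0.59,0.018,0,0,0.111],[0.647,-0.59,0.018,0,0,0.111],[0.647,-0.59,0.018,0,0,0.111],[0.647,-0.59,0.018,0,0,0.111],[0.647,-0.59,0.018,0,0,0.111],[0.647,-0.59,0.018,0,0,0.111],[0.647,-0.59,0.018,0,0,0.111],[0.647,-0.59,0.018,0,0,0.111],[0.647,-0.59,0.018,0,0,0.111],[0.647,-0.59,0.018,0,0,0.111]]], "grip": 1}}

```text
time_s: 1.85
position: [0.3543, -0.249, 0.2243]
tool_rot: [[0.995, 0.098, 0.0], [0.098, -0.995, -0.0], [0.0, 0.0, -1.0]]
ft_force: [-0.1, -0.1, -0.3]
grip_width: 0.0858
```

{"op": "jog_arm", "data": {"plan": [[[0.647,-0.59,0.018,0,0,0.111],[0.647,-0.59,0.018,0,0,0.111],[0.647,-0.59,0.018,0,0,0.111],[0.647,-0.59,0.018,0,0,0.111],[0.647,-0.59,0.018,0,0,0.111],[0.647,-0.59,0.018,0,0,0.111]]]}}

```text
time_s: 2.45
position: [0.5013, -0.0987, 0.2199]
tool_rot: [[1.0, -0.001, 0.0], [-0.001, -1.0, -0.0], [0.0, 0.0, -1.0]]
ft_force: [0.3, -1.1, 0.5]
grip_width: 0.0854
```

{"op": "jog_arm", "data": {"plan": [[[-0.085,-0.882,0.045,0,0,0.18],[-0.085,-0.882,0.045,0,0,0.18],[-0.085,-0.882,0.045,0,0,0.18],[-0.085,-0.882,0.045,0,0,0.18],[-0.085,-0.882,0.045,0,0,0.18],[-0.085,-0.882,0.045,0,0,0.18],[-0.085,-0.882,0.045,0,0,0.18],[-0.085,-0.882,0.045,0,0,0.18],[-0.085,-0.882,0.045,0,0,0.18],[-0.085,-0.882,0.045,0,0,0.18]]]}}

```text
time_s: 3.45
position: [0.5095, 0.2549, 0.2018]
tool_rot: [[0.963, -0.268, 0.0], [-0.268, -0.963, 0.0], [0.0, -0.0, -1.0]]
ft_force: [0.6, -0.4, 0.2]
grip_width: 0.0851
```

Run:
```python
from h import *
st(); go(.5215,.29,.13,-17)
```

```text
t 3.45 p [0.5095 0.2549 0.2018] yaw -15.56 tilt [0.0002 0.    ] F [ 0.6 -0.4  0.2] w 0.0851 q6 120.2
n=3 row= [0.015, -0.309, 0.599, -0.0, -0.0, 0.056]
```

{"op": "jog_arm", "data": {"plan": [[[0.023,-0.464,0,0,0,0.084],[0.023,-0.464,0,0,0,0.084],[0,0,0.86,0,0,0],[0,0,0.86,0,0,0],[0,0,0.84,0,0,0]]]}}

```text
time_s: 3.95
position: [0.5214, 0.2887, 0.0982]
tool_rot: [[0.957, -0.291, 0.0], [-0.291, -0.957, 0.0], [0.0, -0.0, -1.0]]
ft_force: [0.5, 0.1, -0.4]
grip_width: 0.085
```

Run:
```python
from h import *
st(); shot("wrist","w1"); shot("side","s1")
```

```text
t 3.95 p [0.5214 0.2887 0.0982] yaw -16.93 tilt [0.0004 0.0001] F [ 0.5  0.1 -0.4] w 0.085 q6 124.5
```

View pics/w1.png

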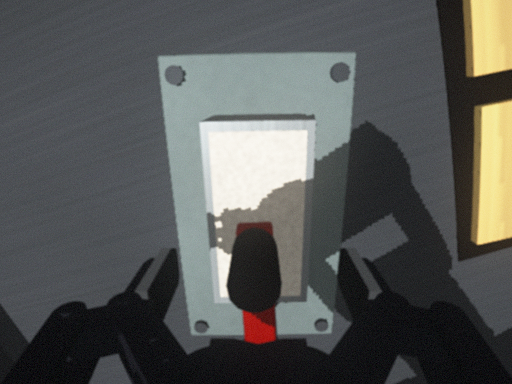

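The knob (~255,270) stands between the fingers, with the arm running down towards the post. I close lightly.

{"op": "jog_arm", "data": {"plan": [[[0,0,0,0,0,0],[0,0,0,0,0,0],[0,0,0,0,0,0],[0,0,0,0,0,0],[0,0,0,0,0,0],[0,0,0,0,0,0],[0,0,0,0,0,0],[0,0,0,0,0,0]]], "grip": -1, "squeeze": 25}}

```text
time_s: 4.85
position: [0.522, 0.2887, 0.1007]
tool_rot: [[0.957, -0.292, 0.002], [-0.292, -0.957, 0.001], [0.002, -0.001, -1.0]]
ft_force: [-0.6, -0.0, 7.2]
grip_width: 0.0251
```

Run:
```python
from h import *
st()
import numpy as np
# rows for rotation about the post: chord of .075 rad per row at r=.095, turn -z tool
c=2*.095*np.sin(.0375)
print(c*np.sin(.0375)/.04, c*np.cos(.0375)/.04)
```

```text
t 4.85 p [0.522  0.2887 0.1007] yaw -16.95 tilt [0.0021 0.0007] F [-0.6 -0.   7.2] w 0.0251 q6 124.5
0.006676556983507317 0.17795805477276305
```

{"op": "jog_arm", "data": {"plan": [[[0,0,-0.12,0,0,0],[-0.007,-0.178,0,0,0,-0.5],[-0.007,-0.178,0,0,0,-0.5],[-0.007,-0.178,0,0,0,-0.5],[-0.007,-0.178,0,0,0,-0.5],[-0.007,-0.178,0,0,0,-0.5],[-0.007,-0.178,0,0,0,-0.5]]]}}

```text
time_s: 5.55
position: [0.5234, 0.3302, 0.1019]
tool_rot: [[0.988, 0.156, -0.004], [0.156, -0.988, -0.003], [-0.005, 0.002, -1.0]]
ft_force: [-0.2, -2.2, -12.4]
grip_width: 0.0255
```

{"op": "jog_arm", "data": {"plan": [[[-0.007,-0.178,0,0,0,-0.5],[-0.007,-0.178,0,0,0,-0.5],[-0.007,-0.178,0,0,0,-0.5],[-0.007,-0.178,0,0,0,-0.5],[-0.007,-0.178,0,0,0,-0.5],[-0.007,-0.178,0,0,0,-0.5],[-0.007,-0.178,0,0,0,-0.5],[-0.007,-0.178,0,0,0,-0.5],[-0.007,-0.178,0,0,0,-0.5],[-0.007,-0.178,0,0,0,-0.5]]]}}

```text
time_s: 6.55
position: [0.4874, 0.3897, 0.1019]
tool_rot: [[0.616, 0.788, -0.006], [0.788, -0.616, -0.004], [-0.007, -0.002, -1.0]]
ft_force: [-1.5, -4.7, -10.7]
grip_width: 0.0255
```

{"op": "jog_arm", "data": {"plan": [[[-0.007,-0.178,0,0,0,-0.5],[-0.007,-0.178,0,0,0,-0.5],[-0.007,-0.178,0,0,0,-0.5],[-0.007,-0.178,0,0,0,-0.5]]]}}

```text
time_s: 6.95
position: [0.4627, 0.4033, 0.1019]
tool_rot: [[0.356, 0.935, -0.005], [0.935, -0.356, -0.005], [-0.006, -0.003, -1.0]]
ft_force: [-1.6, -5.8, -11.1]
grip_width: 0.0253
```

{"op": "jog_arm", "data": {"plan": [[[0,0,0,0,0,0],[0,0,0,0,0,0],[0,0,0,0,0,0],[0,0,0,0,0,0],[0,0,-0.5,0,0,0],[0,0,-0.9,0,0,0],[0,0,-0.9,0,0,0]]], "grip": 1}}

```text
time_s: 7.65
position: [0.4645, 0.4047, 0.1973]
tool_rot: [[0.359, 0.933, -0.001], [0.933, -0.359, -0.0], [-0.0, -0.0, -1.0]]
ft_force: [0.3, -0.8, 0.9]
grip_width: 0.0855
```

Run:
```python
from h import *
st(); im,d,i=shot("top","t2"); W=cloud("top",d,i)
for r,m in blob(W,.125,.145,(.46,.38),.15): print("knob",show(r))
for r,m in blob(W,.066,.0775,(.526,.286),.1): print("nest",show(r))
im,d,i=shot("side","s2"); W=cloud("side",d,i)
for r,m in blob(W,.125,.145,(.46,.38),.15): print("knob",show(r))
for r,m in blob(W,.066,.0775,(.526,.286),.1): print("nest",show(r))
```

```text
t 7.65 p [0.4645 0.4047 0.1973] yaw 68.95 tilt [-0.0005 -0.0002] F [ 0.3 -0.8  0.9] w 0.0855 q6 51.1
knob c=(0.4611,0.4019) yaw=90.0 23x22 z=0.1361 n=93
nest c=(0.5258,0.2853) yaw=-15.7 129x70 z=0.0731 n=1228
knob c=(0.4619,0.4042) yaw=-75.2 25x25 z=0.1365 n=180
nest c=(0.5188,0.3140) yaw=-25.0 102x33 z=0.0735 n=482
nest c=(0.5863,0.3024) yaw=-49.2 37x17 z=0.0726 n=74
```

View pics/s2.png

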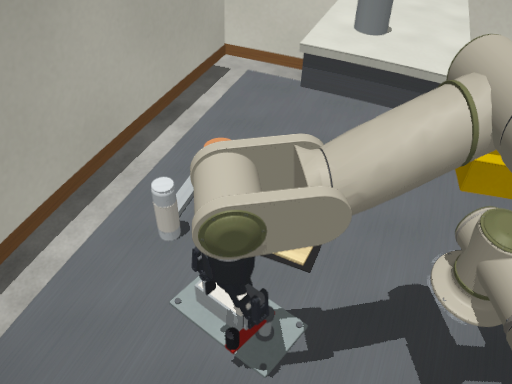

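Run:
```python
from h import *
go(.526,.2857,.16,-15.8)
go(.526,.2857,.035,-15.8,start=(.526,.2857,.16,-15.8))
```

```text
n=11 row= [-0.024, 0.333, 0.096, -0.0, -0.007, 0.897]
n=4 row= [0.0, 0.0, 0.781, 0.0, 0.0, 0.0]
```

{"op": "jog_arm", "data": {"plan": [[[-0.024,0.333,0.096,0,-0.007,0.897],[-0.024,0.333,0.096,0,-0.007,0.897],[-0.024,0.333,0.096,0,-0.007,0.897],[-0.024,0.333,0.096,0,-0.007,0.897],[-0.024,0.333,0.096,0,-0.007,0.897],[-0.024,0.333,0.096,0,-0.007,0.897],[-0.024,0.333,0.096,0,-0.007,0.897],[-0.024,0.333,0.096,0,-0.007,0.897],[-0.024,0.333,0.096,0,-0.007,0.897],[-0.024,0.333,0.096,0,-0.007,0.897]]]}}

```text
time_s: 8.75
position: [0.5267, 0.297, 0.1573]
tool_rot: [[0.989, -0.147, -0.009], [-0.147, -0.989, -0.005], [-0.008, 0.006, -1.0]]
ft_force: [-0.3, 0.3, -0.2]
grip_width: 0.0855
```

{"op": "jog_arm", "data": {"plan": [[[-0.024,0.333,0.096,0,-0.007,0.897],[0,0,0,0,0,0]]]}}

```text
time_s: 8.95
position: [0.5234, 0.2834, 0.1535]
tool_rot: [[0.961, -0.275, -0.011], [-0.275, -0.961, -0.005], [-0.009, 0.008, -1.0]]
ft_force: [-0.5, 0.3, -0.0]
grip_width: 0.0856
```

```bash
cat >> h.py <<'E'
def wblob(zlo,zhi,xy,rad,save=None,k=3,mn=60):
    im,d,i=shot("wrist",save); W=cloud("wrist",d,i)
    for r,m in blob(W,zlo,zhi,xy,rad,mn)[:k]: print("wrist",show(r), "px",[int(v) for v in np.argwhere(m).min(0)[::-1]],[int(v) for v in np.argwhere(m).max(0)[::-1]])
E
python3 - <<'E'
from h import *
st(); wblob(.066,.0775,(.526,.286),.12,"w3"); go(.526,.2857,.035,-15.8)
E
```

```text
t 8.95 p [0.5234 0.2834 0.1535] yaw -15.99 tilt [-0.0111 -0.0054] F [-0.5  0.3 -0. ] w 0.0856 q6 123.1
wrist c=(0.5257,0.2874) yaw=-16.1 131x68 z=0.0716 n=11717 px [209, 118] [296, 263]
wrist c=(0.4369,0.3120) yaw=67.7 26x12 z=0.0708 n=162 px [240, 279] [266, 291]
n=4 row= [0.015, -0.016, 0.744, 0.012, 0.014, 0.002]
```

View pics/w3.png

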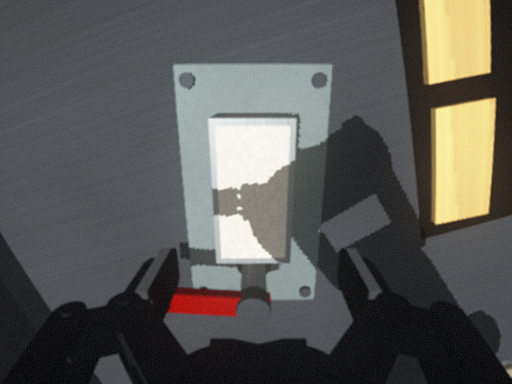

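Run:
```python
from h import *
go(.526,.2866,.035,-16,n=5)
```

```text
n=5 row= [0.011, -0.017, 0.595, 0.01, 0.011, 0.006]
```

{"op": "jog_arm", "data": {"plan": [[[0.03,-0.04,0.2,0.025,0.027,0],[0.03,-0.045,0.2,0.025,0.027,0],[0,0,0.8,0,0,0],[0,0,0.8,0,0,0],[0,0,0.8,0,0,0],[0,0,0.17,0,0,0],[0,0,0,0,0,0]]]}}

```text
time_s: 9.7
position: [0.5265, 0.2875, 0.0346]
tool_rot: [[0.962, -0.271, -0.001], [-0.271, -0.962, -0.0], [-0.001, 0.001, -1.0]]
ft_force: [-0.6, -0.4, -0.6]
grip_width: 0.0854
```

{"op": "jog_arm", "data": {"plan": [[[0,0,0,0,0,0],[0,0,0,0,0,0],[0,0,0,0,0,0],[0,0,0,0,0,0],[0,0,0,0,0,0],[0,0,0,0,0,0]]], "grip": -1, "squeeze": 80}}

```text
time_s: 10.3
position: [0.5278, 0.2876, 0.0375]
tool_rot: [[0.962, -0.272, 0.004], [-0.272, -0.962, 0.001], [0.004, -0.002, -1.0]]
ft_force: [-0.2, 0.1, 6.8]
grip_width: 0.0667
```

Run:
```python
from h import *
st()
```

```text
t 10.3 p [0.5278 0.2876 0.0375] yaw -15.79 tilt [0.0041 0.0014] F [-0.2  0.1  6.8] w 0.0667 q6 123.1
```

{"op": "jog_arm", "data": {"plan": [[[0,0,-0.3,0,0,0],[0,0,-0.5,0,0,0],[0,0,-0.7,0,0,0],[0,0,-0.8,0,0,0],[0,0,-0.8,0,0,0]]]}}

```text
time_s: 10.8
position: [0.5263, 0.2871, 0.1614]
tool_rot: [[0.962, -0.272, 0.0], [-0.272, -0.962, 0.0], [-0.0, -0.0, -1.0]]
ft_force: [1.7, 0.5, -4.1]
grip_width: 0.0669
```

Run:
```python
from h import *
st(); shot("side","s4"); 
go(.5315,-.279,.15,-.3)
```

```text
t 10.8 p [0.5263 0.2871 0.1614] yaw -15.8 tilt [0.     0.0003] F [ 1.7  0.5 -4.1] w 0.0669 q6 123.1
n=16 row= [0.137, 0.878, 0.025, -0.002, -0.004, -0.113]
```

View pics/s4.png

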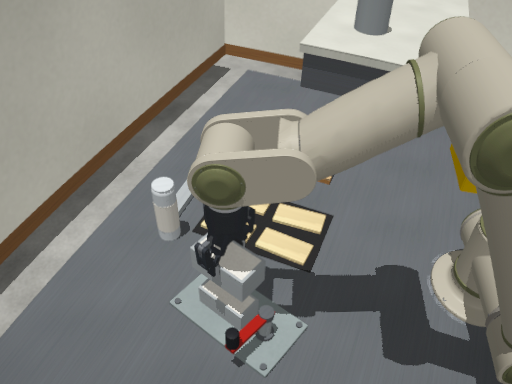

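{"op": "jog_arm", "data": {"plan": [[[0.137,0.878,0.025,0,0,-0.113],[0.137,0.878,0.025,0,0,-0.113],[0.137,0.878,0.025,0,0,-0.113],[0.137,0.878,0.025,0,0,-0.113],[0.137,0.878,0.025,0,0,-0.113],[0.137,0.878,0.025,0,0,-0.113],[0.137,0.878,0.025,0,0,-0.113],[0.137,0.878,0.025,0,0,-0.113]]]}}

```text
time_s: 11.65
position: [0.5088, 0.0023, 0.1518]
tool_rot: [[0.99, -0.139, 0.001], [-0.139, -0.99, 0.0], [0.001, -0.0, -1.0]]
ft_force: [0.1, 0.5, -3.8]
grip_width: 0.0667
```

Run:
```python
from h import *
st()
for n in ("top","side"):
    im,d,i=shot(n,n+"5"); W=cloud(n,d,i)
    bl=[b for b in blob(W,.018,.028,(.53,-.28),.15)[:4]]
    for r,m in bl: print(show(r))
    m=np.any([b[1] for b in bl],axis=0); print(n,show(rect(W,m,.018,.028)))
    for r,m in blob(W,.05,.075,(.526,.286),.1)[:2]: print("inner",show(r))
go(.5315,-.279,.15,-.3)
```

```text
t 11.65 p [0.5088 0.0023 0.1518] yaw -7.99 tilt [0.0007 0.0003] F [ 0.1  0.5 -3.8] w 0.0667 q6 84.9
c=(0.6075,-0.2795) yaw=89.6 125x38 z=0.0229 n=556
c=(0.4545,-0.2787) yaw=89.2 126x36 z=0.0228 n=547
c=(0.5063,-0.2781) yaw=89.4 127x34 z=0.0230 n=523
c=(0.5571,-0.2787) yaw=89.5 124x35 z=0.0231 n=512
top c=(0.5314,-0.2784) yaw=-0.3 190x127 z=0.0230 n=2138
inner c=(0.5260,0.2863) yaw=-16.4 117x61 z=0.0660 n=996
c=(0.4551,-0.2775) yaw=89.5 131x36 z=0.0235 n=326
c=(0.5080,-0.2872) yaw=89.3 121x38 z=0.0234 n=252
c=(0.5445,-0.2901) yaw=-85.4 108x14 z=0.0231 n=65
side c=(0.4964,-0.2800) yaw=89.5 135x118 z=0.0234 n=643
inner c=(0.5266,0.2867) yaw=-15.8 120x60 z=0.0663 n=1559
n=8 row= [0.142, 0.864, 0.006, 0.001, -0.001, -0.116]
```

View pics/top5.png

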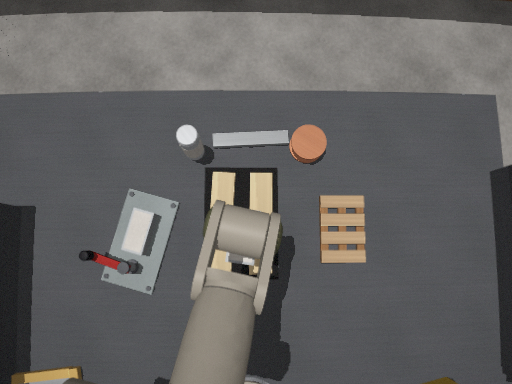

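{"op": "jog_arm", "data": {"plan": [[[0.142,0.864,0.006,0,0,-0.116],[0.142,0.864,0.006,0,0,-0.116],[0.142,0.864,0.006,0,0,-0.116],[0.142,0.864,0.006,0,0,-0.116],[0.142,0.864,0.006,0,0,-0.116],[0.142,0.864,0.006,0,0,-0.116],[0.142,0.864,0.006,0,0,-0.11],[0.142,0.864,0.006,0,0,-0.1],[0,0,0,0,0,0],[0,0,0,0,0,0]]]}}

```text
time_s: 12.75
position: [0.5324, -0.2751, 0.1492]
tool_rot: [[1.0, -0.005, -0.0], [-0.005, -1.0, 0.001], [-0.0, -0.001, -1.0]]
ft_force: [-0.4, 1.6, -4.7]
grip_width: 0.0668
```

Run:
```python
from h import *
st()
go(.532,-.2786,.052,-.5,n=4)
```

```text
t 12.75 p [ 0.5324 -0.2751  0.1492] yaw -0.3 tilt [-0.0001  0.0012] F [-0.4  1.6 -4.7] w 0.0668 q6 51.6
n=4 row= [-0.002, 0.022, 0.608, -0.002, 0.0, 0.006]
```

{"op": "jog_arm", "data": {"plan": [[[0,0.045,0.6,0,0,0.012],[0,0.043,0.6,0,0,0.012],[0,0,0.6,0,0,0],[0,0,0.4,0,0,0],[0,0,0.15,0,0,0],[0,0,0,0,0,0]]]}}

```text
time_s: 13.35
position: [0.5326, -0.2777, 0.0552]
tool_rot: [[1.0, -0.007, -0.001], [-0.007, -1.0, 0.001], [-0.001, -0.001, -1.0]]
ft_force: [-0.6, 0.7, -3.9]
grip_width: 0.067
```

Run:
```python
from h import *
st()
```

```text
t 13.35 p [ 0.5326 -0.2777  0.0552] yaw -0.4 tilt [-0.0005  0.0013] F [-0.6  0.7 -3.9] w 0.067 q6 51.5
```

{"op": "jog_arm", "data": {"plan": [[[-0.015,0.022,0.08,0,0,0],[0,0,0.06,0,0,0],[0,0,0.04,0,0,0],[0,0,0.04,0,0,0],[0,0,0,0,0,0]]]}}

```text
time_s: 13.85
position: [0.5321, -0.2798, 0.0476]
tool_rot: [[1.0, -0.008, 0.001], [-0.008, -1.0, -0.0], [0.001, 0.0, -1.0]]
ft_force: [-2.6, 1.1, 3.5]
grip_width: 0.0668
```

{"op": "jog_arm", "data": {"plan": [[[0,0,0,0,0,0],[0,0,0,0,0,0],[0,0,0,0,0,0],[0,0,0,0,0,0],[0,0,-0.4,0,0,0],[0,0,-0.8,0,0,0],[0,0,-0.9,0,0,0],[0,0,-0.9,0,0,0]]], "grip": 1}}

```text
time_s: 14.65
position: [0.5318, -0.2797, 0.1679]
tool_rot: [[1.0, -0.008, 0.0], [-0.008, -1.0, 0.001], [0.0, -0.001, -1.0]]
ft_force: [0.7, -1.0, -1.2]
grip_width: 0.0856
```

Run:
```python
from h import *
st(); wblob(.07,.092,(.53,-.28),.12,"w6")
im,d,i=shot("side","s6"); W=cloud("side",d,i)
for r,m in blob(W,.076,.09,(.53,-.28),.1)[:2]: print("c0",show(r))
go(.55,-.12,.16,0)
```

```text
t 14.65 p [ 0.5318 -0.2797  0.1679] yaw -0.46 tilt [0.0001 0.0006] F [ 0.7 -1.  -1.2] w 0.0856 q6 51.4
wrist c=(0.5305,-0.2792) yaw=-0.6 130x68 z=0.0816 n=11325 px [216, 121] [301, 263]
c0 c=(0.5316,-0.2788) yaw=-0.8 130x74 z=0.0838 n=672
n=5 row= [0.078, -0.805, 0.056, 0.008, -0.01, -0.01]
```

View pics/w6.png

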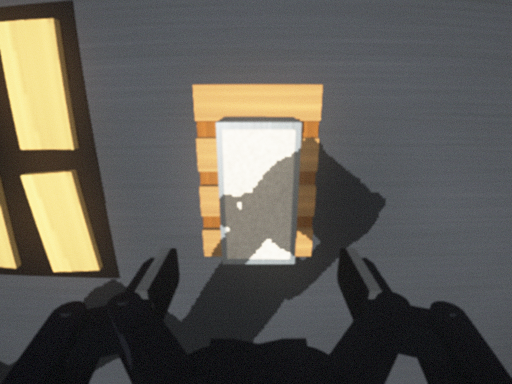

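Run:
```python
from h import *
s=env.observe();p=s["position"]
for n in ("side","wrist"):
    im,d,i=shot(n); W=cloud(n,d,i)
    T=(W-p)@s["tool_rot"]
    m=(abs(T[...,0])<.03)&(abs(T[...,1])<.07)&(abs(T[...,1])>.036)&(T[...,2]<.03)&(T[...,2]>-.08)
    print(n,m.sum(),np.percentile(T[m][:,2],[50,80,90,95,98,100]).round(4)*1000)
    for a,b in((-1,-.0),(0,1)):
        q=T[m&(T[...,1]>a)&(T[...,1]<b)]
        if len(q): print(len(q),(np.percentile(q[:,2],[50,95,99,100])*1000).round(1),(np.percentile(q[:,1],[1,50,99])*1000).round(1))
```

```text
side 204 [-41.9 -27.  -21.1 -19.  -16.4 -13.1]
136 [-43.5 -19.6 -17.2 -16.2] [-69.5 -52.  -38.5]
68 [-39.  -16.5 -14.2 -13.1] [37.6 43.5 68. ]
wrist 17173 [-62.5 -41.7 -29.5 -21.7 -16.2  -9.2]
8496 [-62.7 -21.6 -14.   -9.2] [-69.5 -54.5 -37. ]
8677 [-62.4 -21.8 -13.8  -9.4] [36.7 53.8 69.5]
```

Run:
```python
from h import *
go(.472,-.042,.12,3.3,n=8)
```

```text
n=8 row= [-0.172, -0.747, 0.146, 0.0, -0.001, -0.055]
```

{"op": "jog_arm", "data": {"plan": [[[-0.172,-0.747,0.146,0,0,-0.055],[-0.172,-0.747,0.146,0,0,-0.055],[-0.172,-0.747,0.146,0,0,-0.055],[-0.172,-0.747,0.146,0,0,-0.055],[-0.172,-0.747,0.146,0,0,-0.055],[-0.172,-0.747,0.146,0,0,-0.055],[-0.172,-0.747,0.146,0,0,-0.055],[-0.172,-0.747,0.146,0,0,-0.055],[0,0,0,0,0,0]]]}}

```text
time_s: 15.75
position: [0.4696, -0.0389, 0.1181]
tool_rot: [[0.998, 0.061, -0.005], [0.061, -0.998, 0.003], [-0.005, -0.003, -1.0]]
ft_force: [-1.2, -0.5, -0.8]
grip_width: 0.0855
```

Run:
```python
from h import *
st(); wblob(.008,.017,(.472,-.042),.12,"w7",mn=300)
go(.472,-.042,-.004,3.3)
```

```text
t 15.75 p [ 0.4696 -0.0389  0.1181] yaw 3.5 tilt [-0.0047  0.0025] F [-1.2 -0.5 -0.8] w 0.0855 q6 67.3
wrist c=(0.4721,-0.0410) yaw=3.1 130x64 z=0.0113 n=9249 px [225, 115] [299, 248]
wrist c=(0.4759,0.0554) yaw=-4.0 130x44 z=0.0115 n=5667 px [133, 104] [184, 241]
wrist c=(0.5779,-0.0471) yaw=88.6 64x28 z=0.0114 n=2685 px [237, 45] [316, 85]
n=4 row= [0.008, 0.01, 0.767, -0.002, 0.004, 0.005]
```

View pics/w7.png

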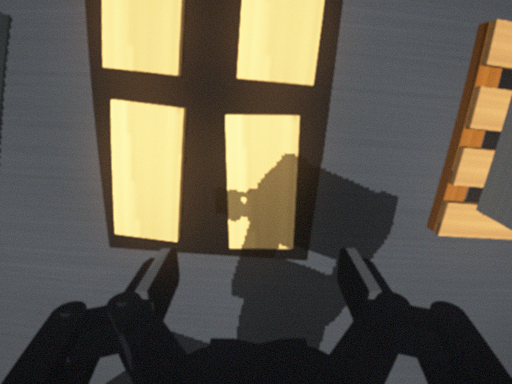

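{"op": "jog_arm", "data": {"plan": [[[0.05,0.05,0.6,0,0,0],[0,0,0.9,0,0,0],[0,0,0.9,0,0,0],[0,0,0.4,0,0,0],[0,0,0.1,0,0,0],[0,0,0,0,0,0]]]}}

```text
time_s: 16.4
position: [0.4742, -0.0445, 0.0035]
tool_rot: [[0.998, 0.057, -0.0], [0.057, -0.998, 0.001], [-0.0, -0.001, -1.0]]
ft_force: [-0.7, 0.8, -0.2]
grip_width: 0.0855
```

Run:
```python
from h import *
st(); go(.472,-.041,-.004,3.1,n=1)
```

```text
t 16.4 p [ 0.4742 -0.0445  0.0035] yaw 3.28 tilt [-0.0005  0.0006] F [-0.7  0.8 -0.2] w 0.0855 q6 67.0
n=1 row= [-0.05, -0.09, 0.189, -0.004, 0.003, 0.021]
```

{"op": "jog_arm", "data": {"plan": [[[-0.05,-0.09,0.19,0,0,0],[0,0,0,0,0,0],[0,0,0,0,0,0]]]}}

```text
time_s: 16.7
position: [0.4721, -0.0403, -0.0032]
tool_rot: [[0.998, 0.058, 0.001], [0.058, -0.998, 0.0], [0.001, 0.0, -1.0]]
ft_force: [0.3, 0.2, -0.1]
grip_width: 0.0854
```

{"op": "jog_arm", "data": {"plan": [[[0,0,0,0,0,0],[0,0,0,0,0,0],[0,0,0,0,0,0],[0,0,0,0,0,0],[0,0,0,0,0,0],[0,0,0,0,0,0]]], "grip": -1, "squeeze": 50}}

```text
time_s: 17.3
position: [0.4722, -0.0404, -0.0029]
tool_rot: [[0.998, 0.058, 0.002], [0.058, -0.998, -0.0], [0.002, 0.0, -1.0]]
ft_force: [-2.2, -0.9, 8.3]
grip_width: 0.0625
```

Run:
```python
from h import *
st(); shot("wrist","w8")
```

```text
t 17.3 p [ 0.4722 -0.0404 -0.0029] yaw 3.33 tilt [ 0.0015 -0.0001] F [-2.2 -0.9  8.3] w 0.0625 q6 67.4
```

View pics/w8.png

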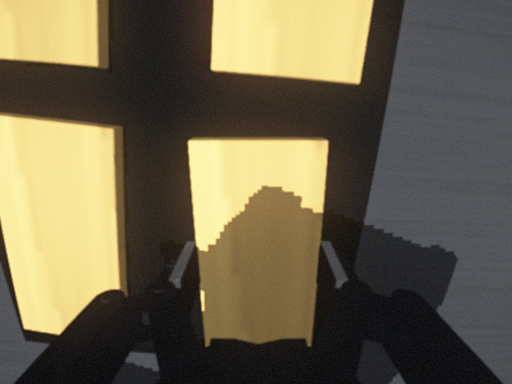

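Run:
```python
from h import *
go(.5312,-.279,.13,-.5,start=(.4722,-.0405,.13,3.3),n=7)
```

```text
n=7 row= [0.186, 0.858, 0.0, 0.0, 0.0, 0.063]
```

{"op": "jog_arm", "data": {"plan": [[[0,0,-0.3,0,0,0],[0,0,-0.7,0,0,0],[0,0,-0.8,0,0,0],[0,0,-0.8,0,0,0],[0,0,-0.7,0,0,0]]]}}

```text
time_s: 17.85
position: [0.4718, -0.0404, 0.1301]
tool_rot: [[0.998, 0.058, 0.001], [0.058, -0.998, -0.0], [0.001, 0.0, -1.0]]
ft_force: [0.7, -0.2, -0.1]
grip_width: 0.0625
```

{"op": "jog_arm", "data": {"plan": [[[0.186,0.858,0,0,0,0.063],[0.186,0.858,0,0,0,0.063],[0.186,0.858,0,0,0,0.063],[0.186,0.858,0,0,0,0.063],[0.186,0.858,0,0,0,0.063],[0.186,0.858,0,0,0,0.063],[0.186,0.858,0,0,0,0.063],[0,0,0,0,0,0],[0,0,0,0,0,0]]]}}

```text
time_s: 18.75
position: [0.5307, -0.2791, 0.1279]
tool_rot: [[1.0, -0.009, -0.0], [-0.009, -1.0, 0.001], [-0.0, -0.001, -1.0]]
ft_force: [-1.2, -0.3, -0.9]
grip_width: 0.0626
```

Run:
```python
from h import *
st(); wblob(.1,.15,(.53,-.28),.12,"w9",mn=300)
go(.5312,-.279,.082,-.5,n=1)
```

```text
t 18.75 p [ 0.5307 -0.2791  0.1279] yaw -0.52 tilt [-0.0002  0.001 ] F [-1.2 -0.3 -0.9] w 0.0626 q6 51.4
wrist c=(0.5344,-0.2787) yaw=-0.2 124x90 z=0.1421 n=25824 px [168, 137] [348, 346]
n=2 row= [0.006, 0.009, 0.576, -0.004, 0.001, 0.002]
```

View pics/w9.png

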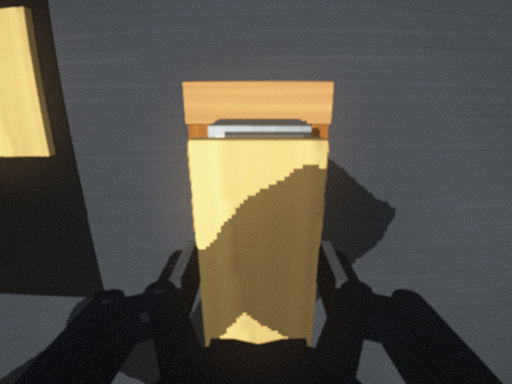

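{"op": "jog_arm", "data": {"plan": [[[0,0,0.5,0,0,0],[0,0,0.4,0,0,0],[0,0,0.15,0,0,0],[0,0,0.1,0,0,0],[0,0,0.08,0,0,0],[0,0,0.05,0,0,0],[0,0,0,0,0,0]]]}}

```text
time_s: 19.5
position: [0.5312, -0.2789, 0.0773]
tool_rot: [[1.0, -0.008, 0.001], [-0.008, -1.0, 0.0], [0.001, -0.0, -1.0]]
ft_force: [0.5, -0.6, -0.5]
grip_width: 0.0624
```

Run:
```python
from h import *
st()
```

```text
t 19.5 p [ 0.5312 -0.2789  0.0773] yaw -0.46 tilt [0.0008 0.    ] F [ 0.5 -0.6 -0.5] w 0.0624 q6 51.4
```

{"op": "jog_arm", "data": {"plan": [[[0,0,0.04,0,0,0],[0,0,0,0,0,0]]]}}

```text
time_s: 19.7
position: [0.5313, -0.279, 0.0771]
tool_rot: [[1.0, -0.008, 0.002], [-0.008, -1.0, -0.001], [0.002, 0.001, -1.0]]
ft_force: [-3.3, 2.0, 9.1]
grip_width: 0.0623
```

Contact at the predicted height; release, rise, and head back to the jig.

{"op": "jog_arm", "data": {"plan": [[[0,0,0,0,0,0],[0,0,0,0,0,0],[0,0,0,0,0,0],[0,0,0,0,0,0],[0,0,-0.6,0,0,0],[0,0,-0.9,0,0,0],[0,0,-0.9,0,0,0],[0,0,0,0,0,0],[0,0,0,0,0,0]]], "grip": 1}}

```text
time_s: 20.6
position: [0.531, -0.279, 0.1717]
tool_rot: [[1.0, -0.008, 0.001], [-0.008, -1.0, -0.0], [0.001, 0.0, -1.0]]
ft_force: [0.3, -0.4, -1.2]
grip_width: 0.0851
```

Run:
```python
from h import *
st(); wblob(.085,.1,(.53,-.28),.12,"w10",mn=300)
go(.526,.2866,.15,-16)
```

```text
t 20.6 p [ 0.531  -0.279   0.1717] yaw -0.47 tilt [ 0.0011 -0.0003] F [ 0.3 -0.4 -1.2] w 0.0851 q6 51.4
wrist c=(0.5315,-0.2784) yaw=-0.5 129x64 z=0.0913 n=11053 px [217, 121] [299, 265]
n=16 row= [-0.127, -0.877, 0.033, -0.0, 0.0, 0.113]
```

View pics/w10.png

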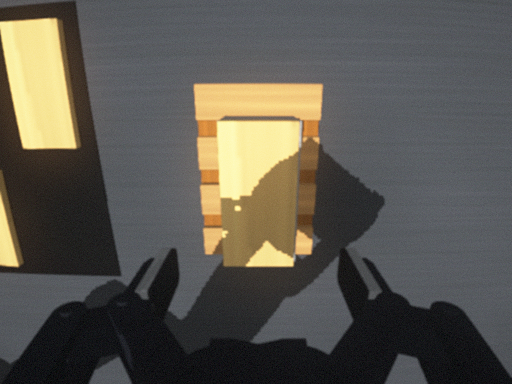

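{"op": "jog_arm", "data": {"plan": [[[-0.127,-0.877,0.033,0,0,0.113],[-0.127,-0.877,0.033,0,0,0.113],[-0.127,-0.877,0.033,0,0,0.113],[-0.127,-0.877,0.033,0,0,0.113],[-0.127,-0.877,0.033,0,0,0.113],[-0.127,-0.877,0.033,0,0,0.113],[-0.127,-0.877,0.033,0,0,0.113],[-0.127,-0.877,0.033,0,0,0.113],[-0.127,-0.877,0.033,0,0,0.113],[-0.127,-0.877,0.033,0,0,0.113]]]}}

```text
time_s: 21.65
position: [0.5091, 0.0759, 0.1569]
tool_rot: [[0.984, -0.178, -0.003], [-0.178, -0.984, 0.001], [-0.003, -0.0, -1.0]]
ft_force: [1.1, -0.3, -1.0]
grip_width: 0.0852
```

{"op": "jog_arm", "data": {"plan": [[[-0.127,-0.877,0.033,0,0,0.113],[-0.127,-0.877,0.033,0,0,0.113],[-0.127,-0.877,0.033,0,0,0.113],[-0.127,-0.877,0.033,0,0,0.113],[-0.127,-0.877,0.033,0,0,0.113],[-0.127,-0.877,0.033,0,0,0.113],[0,0,0,0,0,0],[0,0,0,0,0,0]]]}}

```text
time_s: 22.45
position: [0.5255, 0.2866, 0.1489]
tool_rot: [[0.962, -0.274, -0.002], [-0.274, -0.962, -0.001], [-0.002, 0.001, -1.0]]
ft_force: [-0.6, -0.5, -0.2]
grip_width: 0.0851
```

Run:
```python
from h import *
st(); wblob(.055,.072,(.526,.286),.12,"w11",mn=300)
go(.526,.2866,.03,-16)
```

```text
t 22.45 p [0.5255 0.2866 0.1489] yaw -15.93 tilt [-0.0024 -0.0008] F [-0.6 -0.5 -0.2] w 0.0851 q6 123.2
wrist c=(0.5258,0.2874) yaw=-16.1 118x58 z=0.0646 n=8951 px [221, 127] [294, 257]
n=4 row= [0.002, -0.005, 0.746, 0.002, 0.003, 0.0]
```

View pics/w11.png

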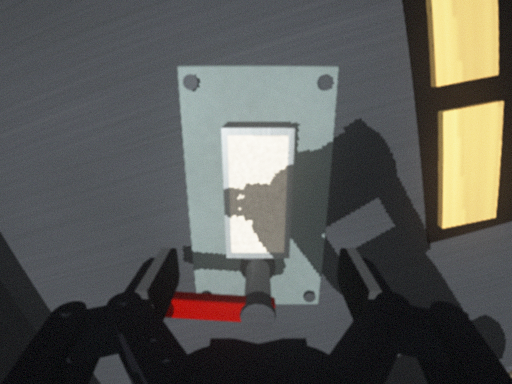

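{"op": "jog_arm", "data": {"plan": [[[0.005,-0.015,0.7,0.008,0.012,0],[0,0,0.9,0,0,0],[0,0,0.9,0,0,0],[0,0,0.47,0,0,0],[0,0,0,0,0,0],[0,0,0,0,0,0]]]}}

```text
time_s: 23.1
position: [0.5272, 0.2863, 0.0323]
tool_rot: [[0.961, -0.277, 0.003], [-0.277, -0.961, 0.001], [0.002, -0.002, -1.0]]
ft_force: [0.2, 0.7, -0.3]
grip_width: 0.0857
```

{"op": "jog_arm", "data": {"plan": [[[0,0,0,0,0,0],[0,0,0,0,0,0],[0,0,0,0,0,0],[0,0,0,0,0,0],[0,0,0,0,0,0],[0,0,0,0,0,0],[0,0,0,0,0,0]]], "grip": -1, "squeeze": 80}}

```text
time_s: 23.8
position: [0.5275, 0.2872, 0.0335]
tool_rot: [[0.961, -0.276, 0.005], [-0.276, -0.961, 0.002], [0.005, -0.003, -1.0]]
ft_force: [-0.1, -0.5, 6.6]
grip_width: 0.0569
```

Run:
```python
from h import *
st()
go(.531,-.279,.17,-.5,start=(.526,.287,.15,-16))
```

```text
t 23.8 p [0.5275 0.2872 0.0335] yaw -16.0 tilt [0.0054 0.0016] F [-0.1 -0.5  6.6] w 0.0569 q6 123.3
n=16 row= [0.142, 0.876, -0.031, 0.0, 0.0, -0.113]
```

{"op": "jog_arm", "data": {"plan": [[[0,0,-0.3,0,0,0],[0,0,-0.5,0,0,0],[0,0,-0.8,0,0,0],[0,0,-0.9,0,0,0],[0,0,-0.9,0,0,0],[0.142,0.876,0,0,0,-0.113],[0.142,0.876,0,0,0,-0.113],[0.142,0.876,0,0,0,-0.113],[0.142,0.876,0,0,0,-0.113],[0.142,0.876,0,0,0,-0.113]]]}}

```text
time_s: 24.8
position: [0.5109, 0.1089, 0.1684]
tool_rot: [[0.981, -0.192, 0.003], [-0.192, -0.981, 0.001], [0.003, -0.002, -1.0]]
ft_force: [0.8, -0.6, -1.9]
grip_width: 0.057
```

{"op": "jog_arm", "data": {"plan": [[[0.142,0.876,0,0,0,-0.113],[0.142,0.876,0,0,0,-0.113],[0.142,0.876,0,0,0,-0.113],[0.142,0.876,0,0,0,-0.113],[0.142,0.876,0,0,0,-0.113],[0.142,0.876,0,0,0,-0.113]]]}}

```text
time_s: 25.4
position: [0.5128, -0.1041, 0.1682]
tool_rot: [[0.996, -0.092, 0.003], [-0.092, -0.996, 0.001], [0.003, -0.001, -1.0]]
ft_force: [-0.1, 0.4, -2.5]
grip_width: 0.0567
```

Run:
```python
from h import *
st()
for n in ("top","side"):
    im,d,i=shot(n,n+"12"); W=cloud(n,d,i)
    for r,m in blob(W,.03,.064,(.526,.286),.1)[:2]: print("inner",show(r))
    for r,m in blob(W,.085,.1,(.531,-.279),.1)[:2]: print("bd on stack",show(r))
    for r,m in blob(W,.009,.018,(.55,.01),.2)[:4]: print("bd",show(r))
go(.532,-.279,.165,-.5)
```

```text
t 25.4 p [ 0.5128 -0.1041  0.1682] yaw -5.28 tilt [0.003  0.0008] F [-0.1  0.4 -2.5] w 0.0567 q6 70.7
inner c=(0.5258,0.2858) yaw=-16.0 104x51 z=0.0588 n=774
bd on stack c=(0.5298,-0.2788) yaw=-0.2 130x64 z=0.0931 n=964
bd c=(0.4757,0.0657) yaw=-4.0 130x67 z=0.0130 n=1036
bd c=(0.6312,0.0609) yaw=-3.6 130x64 z=0.0131 n=976
bd c=(0.6287,-0.0489) yaw=-2.1 129x64 z=0.0131 n=884
bd c=(0.5706,0.2022) yaw=-13.4 86x15 z=0.0130 n=120
inner c=(0.5264,0.2872) yaw=-15.6 108x51 z=0.0588 n=1339
bd on stack c=(0.5027,-0.2797) yaw=-0.6 70x65 z=0.0940 n=142
bd c=(0.4775,0.0662) yaw=-4.1 129x67 z=0.0132 n=1025
bd c=(0.6310,0.0620) yaw=-3.4 132x68 z=0.0130 n=942
bd c=(0.6293,-0.0475) yaw=-1.2 131x67 z=0.0132 n=787
bd c=(0.5726,0.2017) yaw=-14.0 84x15 z=0.0140 n=129
n=5 row= [0.146, 0.856, 0.016, 0.0, -0.005, -0.117]
```

View pics/side12.png

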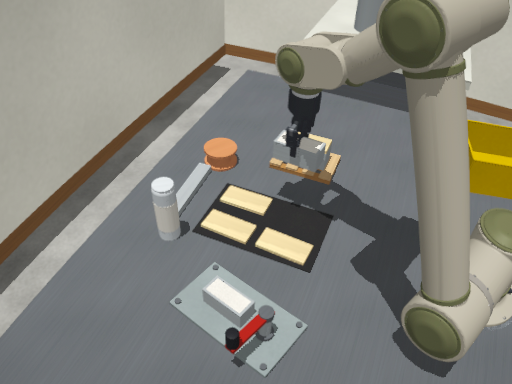

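{"op": "jog_arm", "data": {"plan": [[[0.146,0.856,0,0,-0.005,-0.117],[0.146,0.856,0,0,-0.005,-0.117],[0.146,0.856,0,0,-0.005,-0.117],[0.146,0.856,0,0,-0.005,-0.117],[0.146,0.83,0,0,0,-0.1],[0,0,0,0,0,0],[0,0,0,0,0,0]]]}}

```text
time_s: 26.2
position: [0.5323, -0.274, 0.1673]
tool_rot: [[1.0, -0.008, -0.001], [-0.008, -1.0, 0.002], [-0.001, -0.002, -1.0]]
ft_force: [-0.3, -0.6, -0.7]
grip_width: 0.0568
```

Run:
```python
from h import *
st(); go(.5322,-.279,.118,-.5,n=3)
```

```text
t 26.2 p [ 0.5323 -0.274   0.1673] yaw -0.49 tilt [-0.0009  0.0018] F [-0.3 -0.6 -0.7] w 0.0568 q6 51.9
n=3 row= [-0.0, 0.042, 0.411, -0.004, 0.002, 0.001]
```

{"op": "jog_arm", "data": {"plan": [[[0,0.065,0.4,0,0,0],[0,0.06,0.4,0,0,0],[0,0,0.4,0,0,0],[0,0,0,0,0,0],[0,0,0,0,0,0]]]}}

```text
time_s: 26.7
position: [0.5327, -0.2783, 0.12]
tool_rot: [[1.0, -0.007, -0.0], [-0.007, -1.0, 0.001], [-0.0, -0.001, -1.0]]
ft_force: [0.6, -0.2, -1.9]
grip_width: 0.0567
```

Run:
```python
from h import *
st(); go(.5322,-.279,.1135,-.5,n=3)
im,d,i=shot("side","s13")
```

```text
t 26.7 p [ 0.5327 -0.2783  0.12  ] yaw -0.38 tilt [-0.0003  0.0012] F [ 0.6 -0.2 -1.9] w 0.0567 q6 51.5
n=3 row= [-0.004, 0.006, 0.054, -0.003, 0.001, 0.005]
```

View pics/s13.png

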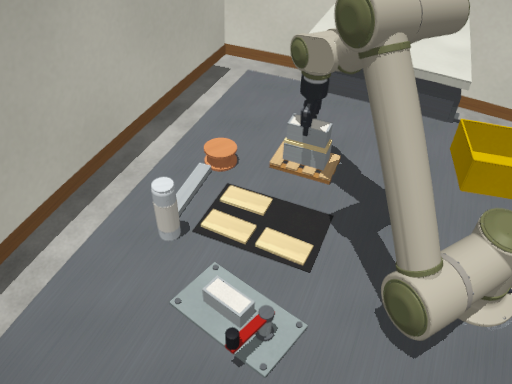

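{"op": "jog_arm", "data": {"plan": [[[-0.015,0.015,0.06,0,0,0],[0,0,0.05,0,0,0],[0,0,0.04,0,0,0],[0,0,0.03,0,0,0],[0,0,0,0,0,0],[0,0,0,0,0,0]]]}}

```text
time_s: 27.35
position: [0.5318, -0.2798, 0.1135]
tool_rot: [[1.0, -0.008, 0.0], [-0.008, -1.0, 0.001], [0.0, -0.001, -1.0]]
ft_force: [-4.5, 2.1, 8.1]
grip_width: 0.0566
```

{"op": "jog_arm", "data": {"plan": [[[0,0,0,0,0,0],[0,0,0,0,0,0],[0,0,0,0,0,0],[0,0,0,0,0,0],[0,0,-0.5,0,0,0],[0,0,-0.9,0,0,0],[0,0,-0.9,0,0,0],[0,0,0,0,0,0],[0,0,0,0,0,0]]], "grip": 1}}

```text
time_s: 28.25
position: [0.5319, -0.2799, 0.2042]
tool_rot: [[1.0, -0.008, 0.0], [-0.008, -1.0, 0.001], [0.0, -0.001, -1.0]]
ft_force: [-0.8, 0.6, -0.3]
grip_width: 0.0855
```

Run:
```python
from h import *
st(); wblob(.135,.155,(.53,-.28),.12,"w14",mn=300)
go(.629,-.048,.12,-1.5); go(.55,-.15,.2,-1)
```

```text
t 28.25 p [ 0.5319 -0.2799  0.2042] yaw -0.44 tilt [0.0002 0.0005] F [-0.8  0.6 -0.3] w 0.0855 q6 51.4
wrist c=(0.5304,-0.2793) yaw=-0.5 118x58 z=0.1445 n=10777 px [217, 133] [298, 275]
n=8 row= [0.293, -0.728, 0.26, -0.002, 0.001, 0.015]
n=4 row= [0.106, -0.812, 0.02, -0.003, 0.003, 0.016]
```

View pics/w14.png

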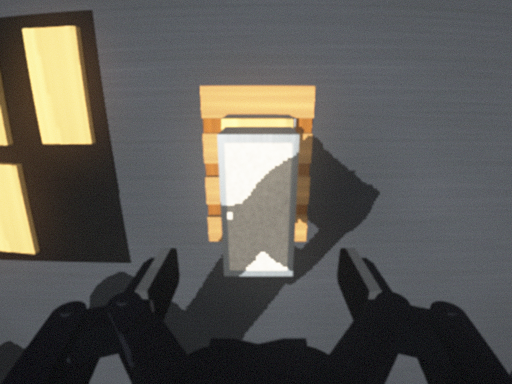

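{"op": "jog_arm", "data": {"plan": [[[0.293,-0.728,0,0,0,0.015],[0.293,-0.728,0,0,0,0.015],[0.293,-0.728,0,0,0,0.015],[0.293,-0.728,0.4,0,0,0.015],[0.293,-0.728,0.4,0,0,0.015],[0.293,-0.728,0.4,0,0,0.015],[0.293,-0.728,0.4,0,0,0.015],[0.293,-0.728,0.4,0,0,0.015],[0,0,0,0,0,0],[0,0,0,0,0,0]]]}}

```text
time_s: 29.3
position: [0.6287, -0.0479, 0.1226]
tool_rot: [[1.0, -0.024, -0.003], [-0.024, -1.0, 0.002], [-0.004, -0.002, -1.0]]
ft_force: [-0.2, -0.1, 0.4]
grip_width: 0.0853
```

Run:
```python
from h import *
st(); wblob(.008,.017,(.629,-.048),.12,"w15",mn=300)
go(.629,-.048,-.004,-1.5)
```

```text
t 29.3 p [ 0.6287 -0.0479  0.1226] yaw -1.4 tilt [-0.0035  0.0017] F [-0.2 -0.1  0.4] w 0.0853 q6 76.3
wrist c=(0.6293,-0.0477) yaw=-1.5 130x64 z=0.0113 n=8902 px [223, 117] [295, 247]
wrist c=(0.6314,0.0504) yaw=-3.6 130x43 z=0.0114 n=5078 px [131, 118] [181, 248]
n=4 row= [0.002, -0.004, 0.797, -0.002, 0.003, 0.001]
```

View pics/w15.png

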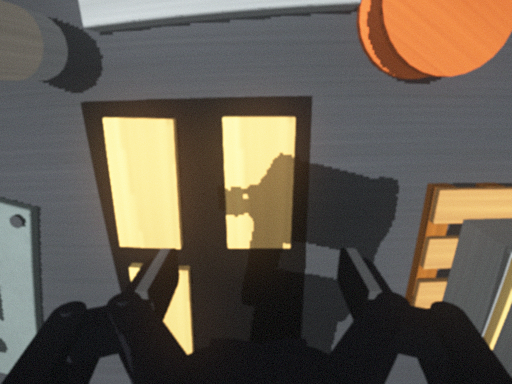

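Board at (260,180) exactly under the tool. Descend and grip.

{"op": "jog_arm", "data": {"plan": [[[0.01,-0.005,0.8,-0.01,0.012,0],[0,0,0.9,0,0,0],[0,0,0.8,0,0,0],[0,0,0.5,0,0,0],[0,0,0.17,0,0,0],[0,0,0,0,0,0],[0,0,0,0,0,0]]]}}

```text
time_s: 30.05
position: [0.6304, -0.0488, -0.0013]
tool_rot: [[1.0, -0.026, 0.003], [-0.026, -1.0, -0.001], [0.003, 0.001, -1.0]]
ft_force: [-0.0, -0.1, -0.0]
grip_width: 0.0852
```

Run:
```python
from h import *
st(); go(.6293,-.0477,-.004,-1.5)
```

```text
t 30.05 p [ 0.6304 -0.0488 -0.0013] yaw -1.51 tilt [ 0.0034 -0.001 ] F [-0.  -0.1 -0. ] w 0.0852 q6 76.4
n=1 row= [-0.028, -0.028, 0.068, 0.006, -0.023, -0.001]
```

{"op": "jog_arm", "data": {"plan": [[[-0.028,-0.028,0.06,0.006,-0.02,0],[0,0,0,0,0,0]]]}}

```text
time_s: 30.25
position: [0.6288, -0.047, -0.0043]
tool_rot: [[1.0, -0.026, -0.001], [-0.026, -1.0, 0.0], [-0.001, -0.0, -1.0]]
ft_force: [-0.3, -1.0, 0.1]
grip_width: 0.0854
```

{"op": "jog_arm", "data": {"plan": [[[0,0,0,0,0,0],[0,0,0,0,0,0],[0,0,0,0,0,0],[0,0,0,0,0,0],[0,0,0,0,0,0],[0,0,0,0,0,0]]], "grip": -1, "squeeze": 50}}

```text
time_s: 30.85
position: [0.6294, -0.0472, -0.0035]
tool_rot: [[1.0, -0.026, 0.001], [-0.026, -1.0, -0.0], [0.001, 0.0, -1.0]]
ft_force: [-1.4, 0.6, 8.3]
grip_width: 0.0628
```

Run:
```python
from h import *
st(); go(.5312,-.279,.2,-.5,start=(.6293,-.0477,.2,-1.5))
```

```text
t 30.85 p [ 0.6294 -0.0472 -0.0035] yaw -1.46 tilt [ 0.0007 -0.0002] F [-1.4  0.6  8.3] w 0.0628 q6 76.4
n=7 row= [-0.335, 0.832, 0.0, 0.0, 0.0, -0.017]
```

{"op": "jog_arm", "data": {"plan": [[[0,0,-0.4,0,0,0],[0,0,-0.8,0,0,0],[0,0,-0.9,0,0,0],[0,0,-0.9,0,0,0],[0,0,-0.9,0,0,0],[0,0,-0.85,0,0,0]]]}}

```text
time_s: 31.45
position: [0.6288, -0.047, 0.1869]
tool_rot: [[1.0, -0.026, -0.001], [-0.026, -1.0, 0.0], [-0.001, -0.0, -1.0]]
ft_force: [0.1, 0.1, -0.1]
grip_width: 0.0625
```

{"op": "jog_arm", "data": {"plan": [[[-0.335,0.832,0,0,0,-0.017],[-0.335,0.832,0,0,0,-0.017],[-0.335,0.832,0,0,0,-0.017],[-0.335,0.832,0,0,0,-0.017],[-0.335,0.832,0,0,0,-0.017],[-0.335,0.832,0,0,0,-0.017],[-0.335,0.832,0,0,0,-0.017],[0,0,0,0,0,0],[0,0,0,0,0,0]]]}}

```text
time_s: 32.35
position: [0.5307, -0.2785, 0.185]
tool_rot: [[1.0, -0.009, -0.002], [-0.009, -1.0, 0.001], [-0.002, -0.001, -1.0]]
ft_force: [0.3, 0.3, -0.7]
grip_width: 0.0625
```

Run:
```python
from h import *
st(); shot("wrist","w16"); shot("side","s16"); go(.5310,-.279,.142,-.5,n=2)
```

```text
t 32.35 p [ 0.5307 -0.2785  0.185 ] yaw -0.53 tilt [-0.0018  0.0011] F [ 0.3  0.3 -0.7] w 0.0625 q6 51.5
n=2 row= [-0.003, 0.02, 0.538, -0.003, 0.006, 0.006]
```

View pics/s16.png

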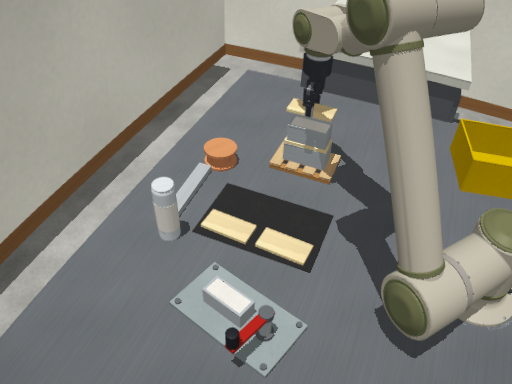

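View pics/w16.png

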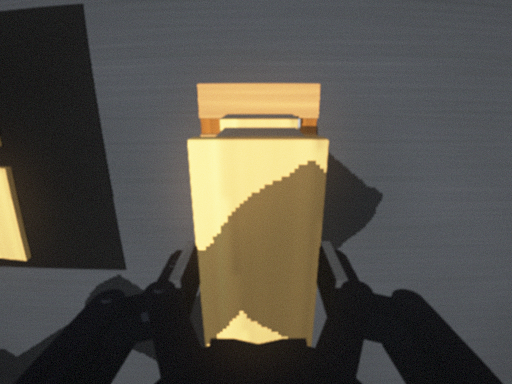

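Board 2 is held level above the stack (side: 310,110). Lower it.

{"op": "jog_arm", "data": {"plan": [[[0,0.01,0.5,0,0,0],[0,0,0.4,0,0,0],[0,0,0.1,0,0,0],[0,0,0.06,0,0,0],[0,0,0.05,0,0,0],[0,0,0,0,0,0],[0,0,0,0,0,0]]]}}

```text
time_s: 33.15
position: [0.5311, -0.2788, 0.1412]
tool_rot: [[1.0, -0.008, -0.001], [-0.008, -1.0, -0.0], [-0.001, 0.0, -1.0]]
ft_force: [-0.4, 0.7, -0.1]
grip_width: 0.0624
```

{"op": "jog_arm", "data": {"plan": [[[0,0,0.05,0,0,0],[0,0,0.03,0,0,0],[0,0,0,0,0,0]]]}}

```text
time_s: 33.45
position: [0.5312, -0.2789, 0.1393]
tool_rot: [[1.0, -0.008, 0.0], [-0.008, -1.0, -0.001], [0.0, 0.001, -1.0]]
ft_force: [-2.9, 2.3, 11.2]
grip_width: 0.0626
```

{"op": "jog_arm", "data": {"plan": [[[0,0,0,0,0,0],[0,0,0,0,0,0],[0,0,0,0,0,0],[0,0,0,0,0,0],[0,0,-0.5,0,0,0],[0,0,-0.8,0,0,0],[0,0,-0.8,0,0,0],[0,0,0,0,0,0],[0,0,0,0,0,0]]], "grip": 1}}

```text
time_s: 34.35
position: [0.5311, -0.2788, 0.2215]
tool_rot: [[1.0, -0.008, -0.001], [-0.008, -1.0, 0.0], [-0.001, -0.0, -1.0]]
ft_force: [-0.3, 0.1, -0.1]
grip_width: 0.0856
```

Run:
```python
from h import *
st(); wblob(.145,.165,(.53,-.28),.12,"w17",mn=300)
go(.526,.287,.18,-16)
```

```text
t 34.35 p [ 0.5311 -0.2788  0.2215] yaw -0.45 tilt [-0.0012  0.0001] F [-0.3  0.1 -0.1] w 0.0856 q6 51.5
wrist c=(0.5319,-0.2782) yaw=-0.4 129x65 z=0.1543 n=12303 px [215, 121] [301, 273]
n=16 row= [-0.127, -0.877, 0.064, -0.0, 0.001, 0.113]
```

View pics/w17.png

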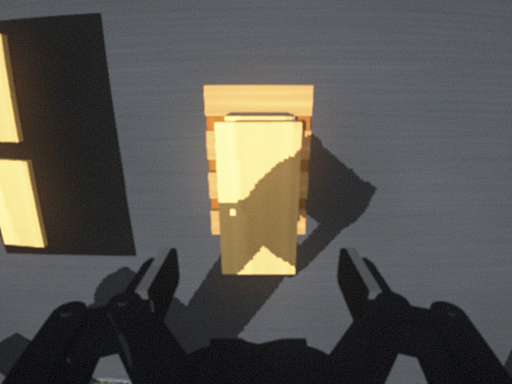

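Good. Back to the jig for cover2.

{"op": "jog_arm", "data": {"plan": [[[-0.127,-0.877,0,0,0,0.113],[-0.127,-0.877,0,0,0,0.113],[-0.127,-0.877,0.1,0,0,0.113],[-0.127,-0.877,0.1,0,0,0.113],[-0.127,-0.877,0.1,0,0,0.113],[-0.127,-0.877,0.1,0,0,0.113],[-0.127,-0.877,0.1,0,0,0.113],[-0.127,-0.877,0.1,0,0,0.113],[-0.127,-0.877,0.1,0,0,0.113],[-0.127,-0.877,0.1,0,0,0.113]]]}}

```text
time_s: 35.4
position: [0.5091, 0.0761, 0.1882]
tool_rot: [[0.984, -0.177, -0.004], [-0.177, -0.984, 0.001], [-0.004, -0.0, -1.0]]
ft_force: [-0.4, 0.8, -0.1]
grip_width: 0.0855
```

{"op": "jog_arm", "data": {"plan": [[[-0.127,-0.877,0.15,0,0,0.113],[-0.127,-0.877,0.15,0,0,0.113],[-0.127,-0.877,0.15,0,0,0.113],[-0.127,-0.877,0.15,0,0,0.113],[-0.127,-0.877,0.15,0,0,0.113],[-0.127,-0.877,0.15,0,0,0.113],[0,0,0,0,0,0],[0,0,0,0,0,0]]]}}

```text
time_s: 36.2
position: [0.5252, 0.2868, 0.1522]
tool_rot: [[0.962, -0.274, -0.004], [-0.274, -0.962, -0.001], [-0.004, 0.002, -1.0]]
ft_force: [-0.8, 0.2, -0.3]
grip_width: 0.0854
```

Run:
```python
from h import *
st(); wblob(.048,.064,(.526,.286),.12,"w18",mn=300)
go(.5258,.2872,.025,-16)
```

```text
t 36.2 p [0.5252 0.2868 0.1522] yaw -15.91 tilt [-0.0044 -0.0005] F [-0.8  0.2 -0.3] w 0.0854 q6 123.2
wrist c=(0.5260,0.2874) yaw=-16.0 106x48 z=0.0575 n=6184 px [229, 132] [286, 245]
n=4 row= [0.002, -0.007, 0.798, 0.002, 0.006, 0.001]
```

View pics/w18.png

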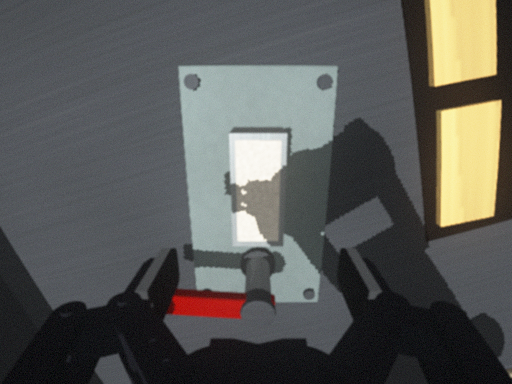

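{"op": "jog_arm", "data": {"plan": [[[0.012,-0.015,0.7,0,0.01,0],[0,0,0.9,0,0,0],[0,0,0.9,0,0,0],[0,0,0.55,0,0,0],[0,0,0.05,0,0,0],[0,0,0,0,0,0]]]}}

```text
time_s: 36.85
position: [0.5268, 0.2863, 0.0302]
tool_rot: [[0.961, -0.276, -0.0], [-0.276, -0.961, 0.0], [-0.0, 0.0, -1.0]]
ft_force: [0.8, 0.1, 0.5]
grip_width: 0.0852
```

{"op": "jog_arm", "data": {"plan": [[[0,0,0,0,0,0],[0,0,0,0,0,0],[0,0,0,0,0,0],[0,0,0,0,0,0],[0,0,0,0,0,0],[0,0,0,0,0,0],[0,0,0,0,0,0],[0,0,0,0,0,0]]], "grip": -1, "squeeze": 80}}

```text
time_s: 37.65
position: [0.5271, 0.2873, 0.0313]
tool_rot: [[0.961, -0.275, 0.002], [-0.275, -0.961, 0.001], [0.002, -0.001, -1.0]]
ft_force: [-0.5, -1.1, 6.8]
grip_width: 0.0467
```

Run:
```python
from h import *
st()
```

```text
t 37.65 p [0.5271 0.2873 0.0313] yaw -15.98 tilt [0.0023 0.0008] F [-0.5 -1.1  6.8] w 0.0467 q6 123.3
```

{"op": "jog_arm", "data": {"plan": [[[0,0,-0.3,0,0,0],[0,0,-0.5,0,0,0],[0,0,-0.8,0,0,0],[0,0,-0.9,0,0,0],[0,0,-0.95,0,0,0],[0,0,-0.95,0,0,0],[0.142,0.876,0,0,0,-0.113],[0.142,0.876,0,0,0,-0.113],[0.142,0.876,0,0,0,-0.113],[0.142,0.876,0,0,0,-0.113]]]}}

```text
time_s: 38.65
position: [0.5127, 0.1446, 0.2066]
tool_rot: [[0.978, -0.209, 0.0], [-0.209, -0.978, 0.0], [0.0, -0.0, -1.0]]
ft_force: [0.1, 0.1, -1.5]
grip_width: 0.0466
```

{"op": "jog_arm", "data": {"plan": [[[0.142,0.876,0,0,0,-0.113],[0.142,0.876,0,0,0,-0.113],[0.142,0.876,0,0,0,-0.113],[0.142,0.876,0,0,0,-0.113],[0.142,0.876,0,0,0,-0.113],[0.142,0.876,0,0,0,-0.113]]]}}

```text
time_s: 39.25
position: [0.5112, -0.0684, 0.2065]
tool_rot: [[0.994, -0.109, 0.0], [-0.109, -0.994, 0.0], [0.0, -0.0, -1.0]]
ft_force: [0.8, -0.5, -2.4]
grip_width: 0.0468
```

Run:
```python
from h import *
st()
for n in ("top","side"):
    im,d,i=shot(n,n+"19"); W=cloud(n,d,i)
    for r,m in blob(W,.025,.056,(.526,.286),.1)[:2]: print("inner",show(r))
    for r,m in blob(W,.147,.165,(.531,-.279),.1)[:2]: print("bd on stack",show(r))
    for r,m in blob(W,.009,.018,(.55,.01),.2)[:4]: print("bd",show(r))
go(.532,-.279,.21,-.5)
```

```text
t 39.25 p [ 0.5112 -0.0684  0.2065] yaw -6.23 tilt [0.0003 0.    ] F [ 0.8 -0.5 -2.4] w 0.0468 q6 75.4
inner c=(0.5262,0.2855) yaw=-17.4 80x31 z=0.0446 n=354
bd on stack c=(0.5317,-0.2793) yaw=-0.3 128x63 z=0.1560 n=1301
bd c=(0.4756,0.0655) yaw=-4.2 131x64 z=0.0131 n=1035
bd c=(0.6312,0.0611) yaw=-3.5 130x64 z=0.0130 n=984
bd c=(0.5694,0.2026) yaw=-13.4 89x15 z=0.0133 n=123
inner c=(0.5266,0.2868) yaw=-15.9 84x31 z=0.0448 n=610
bd on stack c=(0.5021,-0.2766) yaw=-1.6 69x68 z=0.1572 n=345
bd c=(0.4777,0.0665) yaw=-4.7 129x67 z=0.0132 n=1028
bd c=(0.6317,0.0615) yaw=-4.1 132x68 z=0.0130 n=955
bd c=(0.5727,0.2027) yaw=-15.1 85x15 z=0.0140 n=130
n=6 row= [0.145, 0.861, -0.015, 0.001, -0.0, -0.116]
```

View pics/side19.png

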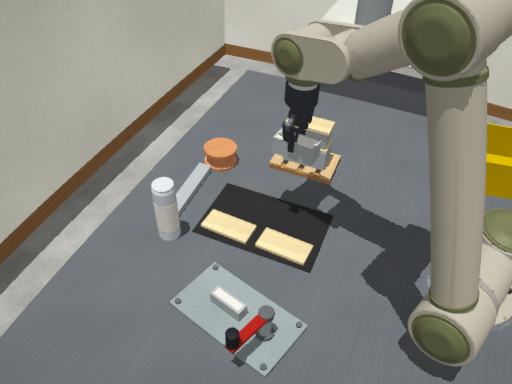

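{"op": "jog_arm", "data": {"plan": [[[0.145,0.861,0,0,0,-0.116],[0.145,0.861,0,0,0,-0.116],[0.145,0.861,0,0,0,-0.116],[0.145,0.861,0,0,0,-0.116],[0.145,0.861,0,0,0,-0.116],[0.145,0.861,0,0,0,-0.11],[0,0,0,0,0,0],[0,0,0,0,0,0]]]}}

```text
time_s: 40.15
position: [0.5326, -0.2751, 0.2058]
tool_rot: [[1.0, -0.007, -0.001], [-0.007, -1.0, 0.001], [-0.001, -0.001, -1.0]]
ft_force: [-1.1, 0.7, -1.8]
grip_width: 0.0469
```

Run:
```python
from h import *
st(); go(.5322,-.279,.178,-.5,n=2)
```

```text
t 40.15 p [ 0.5326 -0.2751  0.2058] yaw -0.39 tilt [-0.0006  0.0009] F [-1.1  0.7 -1.8] w 0.0469 q6 51.8
n=2 row= [-0.004, 0.049, 0.347, -0.003, 0.002, 0.006]
```

{"op": "jog_arm", "data": {"plan": [[[-0.005,0.045,0.35,0,0,0.006],[0,0.045,0.2,0,0,0.006],[0,0,0.1,0,0,0],[0,0,0.05,0,0,0],[0,0,0,0,0,0],[0,0,0,0,0,0]]]}}

```text
time_s: 40.75
position: [0.5326, -0.279, 0.1781]
tool_rot: [[1.0, -0.008, 0.0], [-0.008, -1.0, -0.0], [0.0, 0.0, -1.0]]
ft_force: [0.2, -0.6, -0.7]
grip_width: 0.0467
```

Run:
```python
from h import *
st(); go(.5320,-.279,.1745,-.5,n=2); shot("side","s20")
```

```text
t 40.75 p [ 0.5326 -0.279   0.1781] yaw -0.43 tilt [ 0.0002 -0.0002] F [ 0.2 -0.6 -0.7] w 0.0467 q6 51.5
n=2 row= [-0.008, -0.0, 0.045, 0.001, -0.001, 0.004]
```

View pics/s20.png

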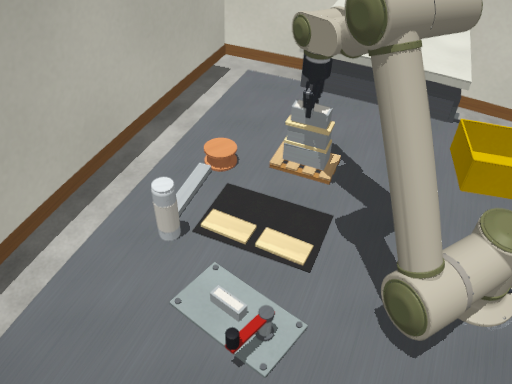

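{"op": "jog_arm", "data": {"plan": [[[-0.01,0,0.05,0,0,0],[0,0,0.04,0,0,0],[0,0,0.02,0,0,0],[0,0,0,0,0,0],[0,0,0,0,0,0]]]}}

```text
time_s: 41.3
position: [0.5321, -0.2792, 0.1743]
tool_rot: [[1.0, -0.008, 0.001], [-0.008, -1.0, -0.0], [0.001, 0.0, -1.0]]
ft_force: [-2.1, 0.8, 4.7]
grip_width: 0.0466
```

{"op": "jog_arm", "data": {"plan": [[[0,0,0,0,0,0],[0,0,0,0,0,0],[0,0,0,0,0,0],[0,0,0,0,0,0],[0,0,-0.5,0,0,0],[0,0,-0.8,0,0,0],[0,0,-0.8,0,0,0],[0,0,0,0,0,0],[0,0,0,0,0,0]]], "grip": 1}}

```text
time_s: 42.2
position: [0.5321, -0.2791, 0.2574]
tool_rot: [[1.0, -0.008, 0.0], [-0.008, -1.0, -0.0], [0.0, 0.0, -1.0]]
ft_force: [-0.0, 0.2, -0.8]
grip_width: 0.0855
```

Run:
```python
from h import *
st(); wblob(.19,.21,(.53,-.28),.12,"w21",mn=300)
go(.4765,.066,.12,-4.2)
```

```text
t 42.2 p [ 0.5321 -0.2791  0.2574] yaw -0.45 tilt [ 0.0003 -0.0003] F [-0.   0.2 -0.8] w 0.0855 q6 51.5
wrist c=(0.5310,-0.2786) yaw=-0.5 108x48 z=0.2005 n=8326 px [224, 140] [291, 271]
n=11 row= [-0.155, -0.779, 0.311, -0.001, 0.001, 0.04]
```

View pics/w21.png

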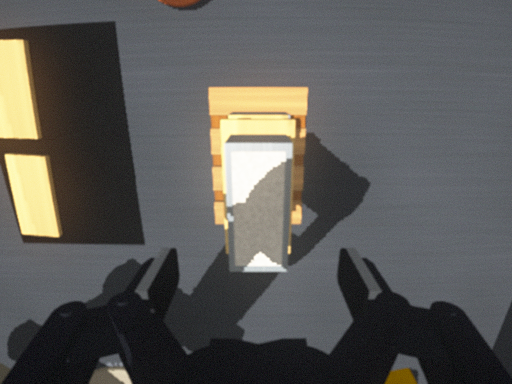

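Cover2 is at the centre, top at 0.2005 as it must be (0.201). Third board: the near-left one.

{"op": "jog_arm", "data": {"plan": [[[-0.155,-0.779,0,0,0,0.04],[-0.155,-0.779,0,0,0,0.04],[-0.155,-0.779,0,0,0,0.04],[-0.155,-0.779,0.4,0,0,0.04],[-0.155,-0.779,0.4,0,0,0.04],[-0.155,-0.779,0.4,0,0,0.04],[-0.155,-0.779,0.4,0,0,0.04],[-0.155,-0.779,0.4,0,0,0.04],[-0.155,-0.779,0.4,0,0,0.04],[-0.155,-0.779,0.5,0,0,0.04]]]}}

```text
time_s: 43.25
position: [0.4801, 0.0357, 0.14]
tool_rot: [[0.998, -0.068, -0.002], [-0.068, -0.998, 0.0], [-0.002, -0.0, -1.0]]
ft_force: [0.8, -1.3, 0.3]
grip_width: 0.0852
```

{"op": "jog_arm", "data": {"plan": [[[-0.155,-0.779,0.5,0,0,0.04],[0,0,0,0,0,0],[0,0,0,0,0,0]]]}}

```text
time_s: 43.55
position: [0.4764, 0.0662, 0.1205]
tool_rot: [[0.997, -0.072, -0.002], [-0.072, -0.997, 0.0], [-0.002, 0.0, -1.0]]
ft_force: [-0.1, 0.2, 0.3]
grip_width: 0.0855
```

Run:
```python
from h import *
st(); wblob(.008,.017,(.4765,.066),.12,"w22",mn=300)
go(.4765,.066,-.004,-4.2)
```

```text
t 43.55 p [0.4764 0.0662 0.1205] yaw -4.15 tilt [-0.0024  0.0002] F [-0.1  0.2  0.3] w 0.0855 q6 87.9
wrist c=(0.4763,0.0662) yaw=-4.4 130x64 z=0.0113 n=9023 px [222, 118] [295, 249]
wrist c=(0.5820,0.0646) yaw=85.9 64x29 z=0.0114 n=2794 px [212, 48] [290, 86]
n=4 row= [-0.002, -0.003, 0.782, 0.0, 0.001, -0.0]
```

View pics/w22.png

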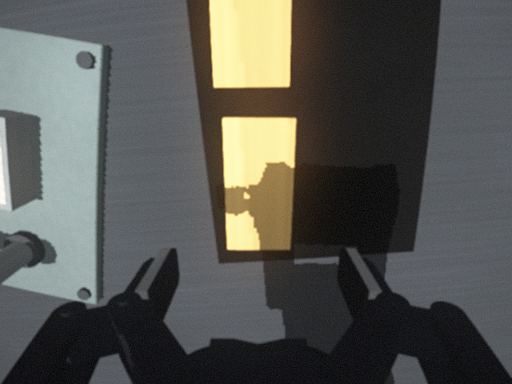

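{"op": "jog_arm", "data": {"plan": [[[0,0,0.8,0,0,0.02],[0,0,0.9,0,0,0],[0,0,0.8,0,0,0],[0,0,0.5,0,0,0],[0,0,0.13,0,0,0],[0,0,0,0,0,0],[0,0,0,0,0,0]]]}}

```text
time_s: 44.3
position: [0.4776, 0.0654, -0.0028]
tool_rot: [[0.997, -0.077, 0.002], [-0.077, -0.997, -0.0], [0.002, -0.0, -1.0]]
ft_force: [0.3, 0.3, 0.7]
grip_width: 0.0853
```

Run:
```python
from h import *
st(); go(.4763,.0662,-.004,-4.4)
```

```text
t 44.3 p [ 0.4776  0.0654 -0.0028] yaw -4.44 tilt [ 0.0017 -0.0001] F [0.3 0.3 0.7] w 0.0853 q6 88.1
n=1 row= [-0.035, -0.017, 0.029, -0.0, -0.011, -0.004]
```

{"op": "jog_arm", "data": {"plan": [[[-0.03,-0.015,0.03,0,-0.01,0],[0,0,0,0,0,0]]]}}

```text
time_s: 44.5
position: [0.4759, 0.0666, -0.0044]
tool_rot: [[0.997, -0.077, -0.0], [-0.077, -0.997, 0.0], [-0.0, -0.0, -1.0]]
ft_force: [-0.7, 0.7, -0.8]
grip_width: 0.0855
```

{"op": "jog_arm", "data": {"plan": [[[0,0,0,0,0,0],[0,0,0,0,0,0],[0,0,0,0,0,0],[0,0,0,0,0,0],[0,0,0,0,0,0],[0,0,0,0,0,0]]], "grip": -1, "squeeze": 50}}

```text
time_s: 45.1
position: [0.4762, 0.0666, -0.0036]
tool_rot: [[0.997, -0.076, 0.0], [-0.076, -0.997, -0.0], [0.0, 0.0, -1.0]]
ft_force: [-3.1, 0.4, 17.6]
grip_width: 0.0625
```

{"op": "jog_arm", "data": {"plan": [[[0,0,-0.4,0,0,0],[0,0,-0.8,0,0,0],[0,0,-0.9,0,0,0],[0,0,-0.95,0,0,0],[0,0,-0.95,0,0,0],[0,0,-0.95,0,0,0],[0,0,-0.95,0,0,0]]]}}

```text
time_s: 45.8
position: [0.4756, 0.0667, 0.2327]
tool_rot: [[0.997, -0.077, -0.002], [-0.077, -0.997, 0.0], [-0.002, -0.0, -1.0]]
ft_force: [0.5, 0.5, -0.7]
grip_width: 0.0628
```

Run:
```python
from h import *
st(); go(.5310,-.279,.235,-.5,n=10)
```

```text
t 45.8 p [0.4756 0.0667 0.2327] yaw -4.4 tilt [-0.0017  0.0002] F [ 0.5  0.5 -0.7] w 0.0628 q6 88.2
n=10 row= [0.178, 0.857, -0.006, -0.0, 0.001, -0.045]
```

{"op": "jog_arm", "data": {"plan": [[[0.178,0.857,0,0,0,-0.045],[0.178,0.857,0,0,0,-0.045],[0.178,0.857,0,0,0,-0.045],[0.178,0.857,0,0,0,-0.045],[0.178,0.857,0,0,0,-0.045],[0.178,0.857,0,0,0,-0.045],[0.178,0.857,0,0,0,-0.045],[0.178,0.857,0,0,0,-0.045],[0.178,0.857,0,0,0,-0.045],[0.178,0.857,0,0,0,-0.045]]]}}

```text
time_s: 46.8
position: [0.5312, -0.2804, 0.2307]
tool_rot: [[1.0, -0.009, -0.002], [-0.009, -1.0, 0.001], [-0.002, -0.001, -1.0]]
ft_force: [-0.2, 0.1, -0.1]
grip_width: 0.0623
```

{"op": "jog_arm", "data": {"plan": [[[0,0,0,0,0,0],[0,0,0,0,0,0],[0,0,0,0,0,0]]]}}

```text
time_s: 47.1
position: [0.5312, -0.278, 0.2308]
tool_rot: [[1.0, -0.009, -0.002], [-0.009, -1.0, 0.001], [-0.002, -0.001, -1.0]]
ft_force: [0.2, 0.1, -0.1]
grip_width: 0.0625
```

Run:
```python
from h import *
st(); shot("wrist","w23"); shot("side","s23"); go(.5310,-.2788,.2,-.5,n=2)
```

```text
t 47.1 p [ 0.5312 -0.278   0.2308] yaw -0.49 tilt [-0.002   0.0007] F [ 0.2  0.1 -0.1] w 0.0625 q6 51.6
n=2 row= [-0.003, 0.011, 0.388, -0.001, 0.005, 0.002]
```

View pics/s23.png

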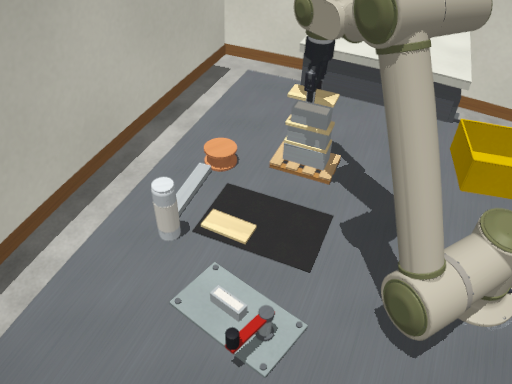

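View pics/w23.png

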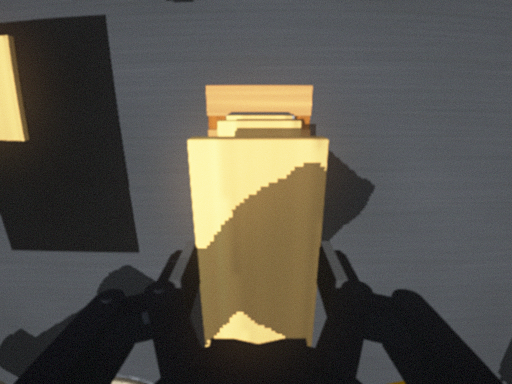

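{"op": "jog_arm", "data": {"plan": [[[0,0.012,0.45,0,0.007,0],[0,0.01,0.25,0,0,0],[0,0,0.08,0,0,0],[0,0,0.05,0,0,0],[0,0,0.05,0,0,0],[0,0,0,0,0,0],[0,0,0,0,0,0]]]}}

```text
time_s: 47.9
position: [0.5313, -0.28, 0.1959]
tool_rot: [[1.0, -0.009, -0.0], [-0.009, -1.0, -0.0], [-0.0, 0.0, -1.0]]
ft_force: [-0.3, -0.0, -1.0]
grip_width: 0.0626
```

{"op": "jog_arm", "data": {"plan": [[[0,-0.02,0,0,0,0],[0,0,0.04,0,0,0],[0,0,0,0,0,0],[0,0,0,0,0,0]]]}}

```text
time_s: 48.3
position: [0.5315, -0.2792, 0.1953]
tool_rot: [[1.0, -0.009, 0.001], [-0.009, -1.0, -0.001], [0.001, 0.001, -1.0]]
ft_force: [-1.9, 0.6, 7.4]
grip_width: 0.0621
```

{"op": "jog_arm", "data": {"plan": [[[0,0,0,0,0,0],[0,0,0,0,0,0],[0,0,0,0,0,0],[0,0,0,0,0,0],[0,0,-0.5,0,0,0],[0,0,-0.8,0,0,0],[0,0,-0.6,0,0,0],[0,0,0,0,0,0],[0,0,0,0,0,0]]], "grip": 1}}

```text
time_s: 49.2
position: [0.5312, -0.2792, 0.2697]
tool_rot: [[1.0, -0.009, -0.001], [-0.009, -1.0, 0.0], [-0.001, -0.0, -1.0]]
ft_force: [-0.3, 0.9, -0.1]
grip_width: 0.0856
```

Run:
```python
from h import *
st(); wblob(.2,.22,(.53,-.28),.12,"w24",mn=300)
go(.526,.287,.15,-16,n=17)
```

```text
t 49.2 p [ 0.5312 -0.2792  0.2697] yaw -0.54 tilt [-0.0007  0.0003] F [-0.3  0.9 -0.1] w 0.0856 q6 51.5
wrist c=(0.5319,-0.2786) yaw=-0.4 130x64 z=0.2103 n=13145 px [213, 122] [303, 279]
n=17 row= [-0.121, -0.826, 0.176, -0.0, 0.001, 0.106]
```

View pics/w24.png

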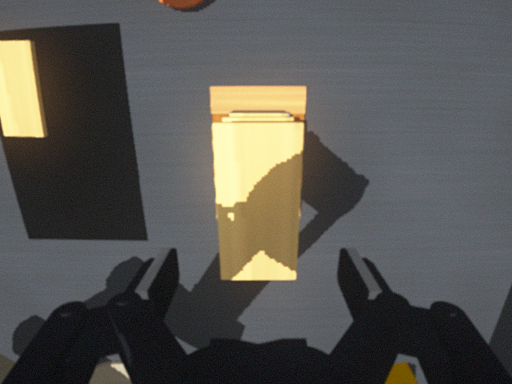

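{"op": "jog_arm", "data": {"plan": [[[-0.121,-0.826,0,0,0,0.106],[-0.121,-0.826,0,0,0,0.106],[-0.121,-0.826,0.2,0,0,0.106],[-0.121,-0.826,0.2,0,0,0.106],[-0.121,-0.826,0.2,0,0,0.106],[-0.121,-0.826,0.2,0,0,0.106],[-0.121,-0.826,0.2,0,0,0.106],[-0.121,-0.826,0.2,0,0,0.106],[-0.121,-0.826,0.2,0,0,0.106],[-0.121,-0.826,0.2,0,0,0.106]]]}}

```text
time_s: 50.25
position: [0.5089, 0.0551, 0.2046]
tool_rot: [[0.986, -0.168, -0.003], [-0.168, -0.986, 0.001], [-0.003, -0.0, -1.0]]
ft_force: [0.5, -0.5, -0.5]
grip_width: 0.0851
```

{"op": "jog_arm", "data": {"plan": [[[-0.121,-0.826,0.2,0,0,0.106],[-0.121,-0.826,0.2,0,0,0.106],[-0.121,-0.826,0.2,0,0,0.106],[-0.121,-0.826,0.2,0,0,0.106],[-0.121,-0.826,0.2,0,0,0.106],[-0.121,-0.826,0.2,0,0,0.106],[-0.121,-0.826,0.2,0,0,0.106],[0,0,0,0,0,0],[0,0,0,0,0,0]]]}}

```text
time_s: 51.15
position: [0.5255, 0.2869, 0.1487]
tool_rot: [[0.962, -0.275, -0.003], [-0.275, -0.962, -0.001], [-0.003, 0.002, -1.0]]
ft_force: [0.7, -1.1, 0.0]
grip_width: 0.0852
```

Run:
```python
from h import *
st(); wblob(.035,.052,(.526,.286),.12,"w25",mn=300)
go(.5258,.2872,.020,-16)
```

```text
t 51.15 p [0.5255 0.2869 0.1487] yaw -15.94 tilt [-0.0032 -0.0008] F [ 0.7 -1.1  0. ] w 0.0852 q6 123.3
wrist c=(0.5264,0.2872) yaw=-16.0 83x28 z=0.0435 n=2625 px [242, 144] [273, 229]
n=4 row= [-0.0, -0.006, 0.808, 0.002, 0.004, -0.0]
```

View pics/w25.png

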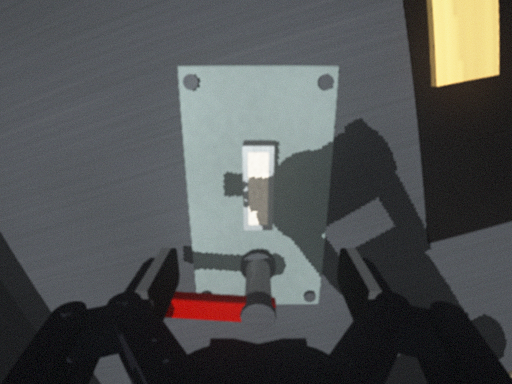

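{"op": "jog_arm", "data": {"plan": [[[0.005,-0.01,0.7,0,0,0],[0,0,0.9,0,0,0],[0,0,0.9,0,0,0],[0,0,0.5,0,0,0],[0,0,0.12,0,0,0],[0,0,0,0,0,0]]]}}

```text
time_s: 51.8
position: [0.5265, 0.2864, 0.0254]
tool_rot: [[0.961, -0.277, -0.001], [-0.277, -0.961, 0.0], [-0.001, 0.0, -1.0]]
ft_force: [0.0, -0.2, 0.4]
grip_width: 0.0851
```

{"op": "jog_arm", "data": {"plan": [[[0,0,0,0,0,0],[0,0,0,0,0,0],[0,0,0,0,0,0],[0,0,0,0,0,0],[0,0,0,0,0,0],[0,0,0,0,0,0],[0,0,0,0,0,0],[0,0,0,0,0,0],[0,0,0,0,0,0]]], "grip": -1, "squeeze": 70}}

```text
time_s: 52.7
position: [0.5268, 0.2873, 0.0262]
tool_rot: [[0.961, -0.276, 0.001], [-0.276, -0.961, 0.001], [0.0, -0.001, -1.0]]
ft_force: [-0.5, 0.3, 5.7]
grip_width: 0.0264
```

Run:
```python
from h import *
st()
```

```text
t 52.7 p [0.5268 0.2873 0.0262] yaw -16.02 tilt [0.0007 0.0007] F [-0.5  0.3  5.7] w 0.0264 q6 123.3
```

{"op": "jog_arm", "data": {"plan": [[[0,0,-0.3,0,0,0],[0,0,-0.6,0,0,0],[0,0,-0.9,0,0,0],[0,0,-0.95,0,0,0],[0,0,-0.95,0,0,0],[0,0,-0.95,0,0,0],[0,0,-0.95,0,0,0],[0,0,-0.3,0,0,0],[0.142,0.876,0,0,0,-0.113],[0.142,0.876,0,0,0,-0.113]]]}}

```text
time_s: 53.7
position: [0.518, 0.2161, 0.2606]
tool_rot: [[0.971, -0.241, -0.002], [-0.241, -0.971, -0.0], [-0.002, 0.001, -1.0]]
ft_force: [0.7, -0.6, -1.9]
grip_width: 0.0264
```

{"op": "jog_arm", "data": {"plan": [[[0.142,0.876,0,0,0,-0.113],[0.142,0.876,0,0,0,-0.113],[0.142,0.876,0,0,0,-0.113],[0.142,0.876,0,0,0,-0.113],[0.142,0.876,0,0,0,-0.113],[0.142,0.876,0,0,0,-0.113],[0.142,0.876,0,0,0,-0.113],[0.142,0.876,0,0,0,-0.113]]]}}

```text
time_s: 54.5
position: [0.5107, -0.0684, 0.2604]
tool_rot: [[0.994, -0.109, -0.002], [-0.109, -0.994, 0.001], [-0.003, -0.001, -1.0]]
ft_force: [0.3, 1.3, -1.9]
grip_width: 0.0263
```

Run:
```python
from h import *
st()
for n in ("top","side"):
    im,d,i=shot(n,n+"26"); W=cloud(n,d,i)
    for r,m in blob(W,.02,.07,(.526,.286),.07)[:2]: print("inner?",show(r))
    for r,m in blob(W,.2,.22,(.531,-.279),.1)[:2]: print("bd on stack",show(r))
go(.5316,-.279,.26,-.5)
```

```text
t 54.5 p [ 0.5107 -0.0684  0.2604] yaw -6.27 tilt [-0.0024  0.001 ] F [ 0.3  1.3 -1.9] w 0.0263 q6 75.5
bd on stack c=(0.5322,-0.2799) yaw=-0.4 128x65 z=0.2121 n=1463
bd on stack c=(0.5022,-0.2778) yaw=89.0 72x71 z=0.2119 n=372
n=6 row= [0.146, 0.861, 0.0, 0.0, 0.003, -0.117]
```

View pics/side26.png

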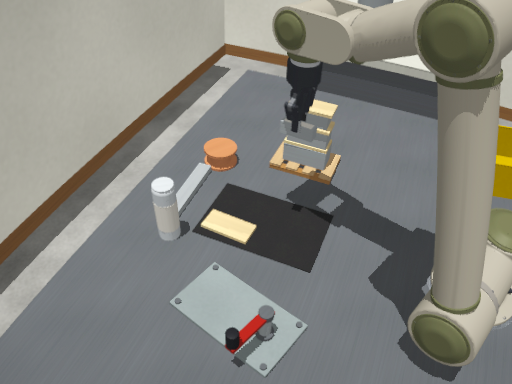

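The plate is empty; cover4 is in hand. On to the pallet.

{"op": "jog_arm", "data": {"plan": [[[0.146,0.861,0,0,0.003,-0.117],[0.146,0.861,0,0,0.003,-0.117],[0.146,0.861,0,0,0.003,-0.117],[0.146,0.861,0,0,0,-0.117],[0.146,0.861,0,0,0,-0.117],[0.146,0.86,0,0,0,-0.115],[0,0,0,0,0,0],[0,0,0,0,0,0]]]}}

```text
time_s: 55.4
position: [0.5325, -0.2751, 0.2601]
tool_rot: [[1.0, -0.006, -0.001], [-0.006, -1.0, 0.002], [-0.001, -0.002, -1.0]]
ft_force: [0.6, 1.0, -1.3]
grip_width: 0.0263
```

Run:
```python
from h import *
st(); go(.5322,-.279,.228,-.5,n=2); shot("wrist","w27")
```

```text
t 55.4 p [ 0.5325 -0.2751  0.2601] yaw -0.34 tilt [-0.001   0.0019] F [ 0.6  1.  -1.3] w 0.0263 q6 51.7
n=2 row= [-0.003, 0.049, 0.401, -0.006, 0.003, 0.009]
```

View pics/w27.png

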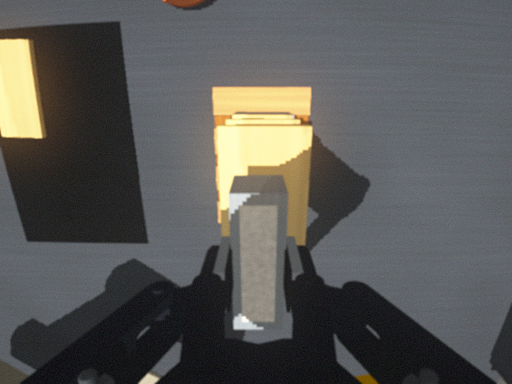

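{"op": "jog_arm", "data": {"plan": [[[-0.005,0.045,0.4,-0.008,0,0.01],[0,0.045,0.25,0,0,0.01],[0,0,0.1,0,0,0],[0,0,0.03,0,0,0],[0,0,0,0,0,0],[0,0,0,0,0,0]]]}}

```text
time_s: 56.05
position: [0.5327, -0.2791, 0.2306]
tool_rot: [[1.0, -0.008, 0.001], [-0.008, -1.0, -0.002], [0.001, 0.002, -1.0]]
ft_force: [-0.6, 0.8, -1.3]
grip_width: 0.0268
```

Run:
```python
from h import *
st(); go(.5320,-.279,.2252,-.5,n=2); shot("side","s28")
```

```text
t 56.05 p [ 0.5327 -0.2791  0.2306] yaw -0.46 tilt [ 0.0014 -0.0017] F [-0.6  0.8 -1.3] w 0.0268 q6 51.5
n=2 row= [-0.009, -0.001, 0.067, 0.005, -0.005, 0.003]
```

View pics/s28.png

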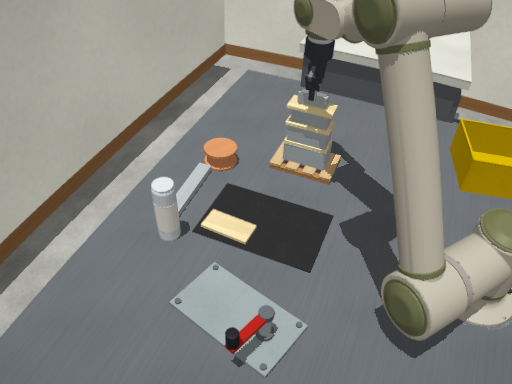

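{"op": "jog_arm", "data": {"plan": [[[-0.015,0,0.06,0.006,-0.006,0],[0,0,0.05,0,0,0],[0,0,0.03,0,0,0],[0,0,0,0,0,0],[0,0,0,0,0,0]]]}}

```text
time_s: 56.6
position: [0.5319, -0.2792, 0.2251]
tool_rot: [[1.0, -0.008, 0.0], [-0.008, -1.0, -0.001], [0.0, 0.001, -1.0]]
ft_force: [-2.7, 0.8, 5.6]
grip_width: 0.0265
```

{"op": "jog_arm", "data": {"plan": [[[0,0,0,0,0,0],[0,0,0,0,0,0],[0,0,0,0,0,0],[0,0,0,0,0,0],[0,0,-0.5,0,0,0],[0,0,-0.7,0,0,0],[0,0,-0.6,0,0,0],[0,0,0,0,0,0],[0,0,0,0,0,0]]], "grip": 1}}

```text
time_s: 57.5
position: [0.5319, -0.2791, 0.2961]
tool_rot: [[1.0, -0.008, -0.0], [-0.008, -1.0, -0.0], [-0.0, 0.0, -1.0]]
ft_force: [0.1, -0.2, -0.8]
grip_width: 0.0859
```

Run:
```python
from h import *
st(); wblob(.233,.255,(.53,-.28),.12,"w29",mn=300)
go(.4617,.4035,.2,70.5)
```

```text
t 57.5 p [ 0.5319 -0.2791  0.2961] yaw -0.46 tilt [-0.0002 -0.0002] F [ 0.1 -0.2 -0.8] w 0.0859 q6 51.5
wrist c=(0.5317,-0.2786) yaw=-0.5 83x28 z=0.2424 n=3883 px [238, 157] [277, 260]
n=19 row= [0.442, -0.856, 0.126, -0.001, 0.0, -0.435]
```

View pics/w29.png

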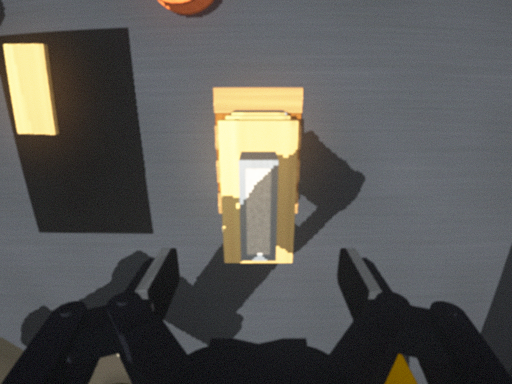

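{"op": "jog_arm", "data": {"plan": [[[-0.127,-0.877,0,0,0,0.113],[-0.127,-0.877,0,0,0,0.113],[-0.127,-0.877,0.1,0,0,0.113],[-0.127,-0.877,0.1,0,0,0.113],[-0.127,-0.877,0.1,0,0,0.113],[-0.127,-0.877,0.1,0,0,0.113],[-0.127,-0.877,0.1,0,0,0.113],[-0.127,-0.877,0.1,0,0,0.113],[-0.127,-0.877,0.1,0,0,0.113],[-0.127,-0.877,0.1,0,0,0.113]]]}}

```text
time_s: 58.55
position: [0.5102, 0.0757, 0.263]
tool_rot: [[0.984, -0.178, -0.002], [-0.178, -0.984, 0.0], [-0.002, 0.0, -1.0]]
ft_force: [-0.1, -0.3, -0.0]
grip_width: 0.0852
```

{"op": "jog_arm", "data": {"plan": [[[-0.127,-0.877,0.15,0,0,0.113],[-0.127,-0.877,0.15,0,0,0.113],[-0.127,-0.877,0.15,0,0,0.113],[-0.127,-0.877,0.15,0,0,0.113],[-0.127,-0.877,0.15,0,0,0.113],[-0.127,-0.877,0.15,0,0,0.113],[0,0,0,0,0,0]]]}}

```text
time_s: 59.25
position: [0.526, 0.2894, 0.2255]
tool_rot: [[0.962, -0.273, -0.004], [-0.273, -0.962, -0.001], [-0.004, 0.002, -1.0]]
ft_force: [-0.3, -1.5, -0.2]
grip_width: 0.0855
```

Run:
```python
from h import *
st(); go(.4620,.4035,.19,69.5)
for n in ("top","side"):
    im,d,i=shot(n,n+"30"); W=cloud(n,d,i)
    for r,m in blob(W,.12,.145,(.46,.40),.06)[:2]: print("knob",show(r))
    for r,m in blob(W,.24,.26,(.531,-.279),.1)[:2]: print("c4",show(r))
```

```text
t 59.25 p [0.526  0.2894 0.2255] yaw -15.81 tilt [-0.0044 -0.0006] F [-0.3 -1.5 -0.2] w 0.0855 q6 123.3
n=11 row= [-0.036, -0.324, 0.081, -0.001, 0.003, -0.902]
knob c=(0.4611,0.4018) yaw=-89.7 24x23 z=0.1358 n=96
c4 c=(0.5304,-0.2790) yaw=0.0 80x30 z=0.2441 n=461
knob c=(0.4623,0.4041) yaw=-80.6 25x25 z=0.1362 n=202
```

{"op": "jog_arm", "data": {"plan": [[[-0.036,-0.324,0.081,0,0,-0.9],[-0.036,-0.324,0.081,0,0,-0.9],[-0.036,-0.324,0.081,0,0,-0.9],[-0.036,-0.324,0.081,0,0,-0.9],[-0.036,-0.324,0.081,0,0,-0.9],[-0.036,-0.324,0.081,0,0,-0.9],[-0.036,-0.324,0.081,0,0,-0.9],[-0.036,-0.324,0.081,0,0,-0.9],[-0.036,-0.324,0.081,0,0,-0.9],[-0.036,-0.324,0.081,0,0,-0.9]]]}}

```text
time_s: 60.35
position: [0.4757, 0.3946, 0.1955]
tool_rot: [[0.476, 0.88, -0.001], [0.88, -0.476, -0.001], [-0.001, -0.0, -1.0]]
ft_force: [-0.3, 0.4, -0.4]
grip_width: 0.0854
```

{"op": "jog_arm", "data": {"plan": [[[-0.036,-0.324,0.081,0,0,-0.9],[0,0,0,0,0,0],[0,0,0,0,0,0]]]}}

```text
time_s: 60.65
position: [0.4642, 0.3997, 0.1928]
tool_rot: [[0.361, 0.933, -0.0], [0.933, -0.361, -0.0], [-0.0, 0.0, -1.0]]
ft_force: [0.0, -0.2, -0.0]
grip_width: 0.0854
```

Run:
```python
from h import *
st(); wblob(.12,.145,(.462,.403),.06,"w31",mn=100)
go(.4620,.4033,.099,69.5,n=4)
```

```text
t 60.65 p [0.4642 0.3997 0.1928] yaw 68.83 tilt [-0.0001 -0.0004] F [ 0.  -0.2 -0. ] w 0.0854 q6 50.8
wrist c=(0.4622,0.4048) yaw=-70.8 25x25 z=0.1347 n=938 px [237, 185] [269, 220]
n=4 row= [0.015, -0.022, 0.587, 0.0, 0.0, -0.019]
```

View pics/w31.png

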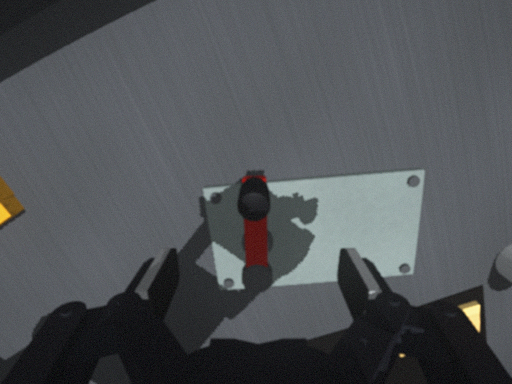

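{"op": "jog_arm", "data": {"plan": [[[0.07,-0.085,0.2,0,0,-0.05],[0,0,0.8,0,0,0],[0,0,0.8,0,0,0],[0,0,0.45,0,0,0],[0,0,0,0,0,0]]]}}

```text
time_s: 61.2
position: [0.4605, 0.4035, 0.0996]
tool_rot: [[0.351, 0.936, -0.005], [0.936, -0.351, -0.003], [-0.005, -0.004, -1.0]]
ft_force: [-0.2, 0.2, 0.7]
grip_width: 0.0855
```

{"op": "jog_arm", "data": {"plan": [[[0,0,0,0,0,0],[0,0,0,0,0,0],[0,0,0,0,0,0],[0,0,0,0,0,0],[0,0,0,0,0,0],[0,0,0,0,0,0],[0,0,0,0,0,0],[0,0,0,0,0,0],[0,0,0,0,0,0]]], "grip": -1, "squeeze": 25}}

```text
time_s: 62.1
position: [0.4618, 0.4045, 0.1035]
tool_rot: [[0.35, 0.937, 0.001], [0.937, -0.35, 0.001], [0.001, 0.001, -1.0]]
ft_force: [-0.7, -1.3, 5.2]
grip_width: 0.0255
```

Run:
```python
from h import *
st(); s=env.observe(); p=s["position"]
post=np.array([.526,.2868])-.1*np.array([np.cos(np.radians(-16)),np.sin(np.radians(-16))])
v=p[:2]-post; print(post,np.hypot(*v),np.degrees(np.arctan2(v[1],v[0])))
```

```text
t 62.1 p [0.4618 0.4045 0.1035] yaw 69.5 tilt [0.001  0.0005] F [-0.7 -1.3  5.2] w 0.0255 q6 50.7
[0.42987383 0.31436374] 0.09562017135891482 70.52238202881445
```

{"op": "jog_arm", "data": {"plan": [[[-0.007,0.178,0,0,0,0.5],[-0.007,0.178,0,0,0,0.5],[-0.007,0.178,0,0,0,0.5],[-0.007,0.178,0,0,0,0.5],[-0.007,0.178,0,0,0,0.5],[-0.007,0.178,0,0,0,0.5],[-0.007,0.178,0,0,0,0.5],[-0.007,0.178,0,0,0,0.5],[-0.007,0.178,0,0,0,0.5],[-0.007,0.178,0,0,0,0.5]]]}}

```text
time_s: 63.1
position: [0.5148, 0.3584, 0.1035]
tool_rot: [[0.896, 0.444, 0.004], [0.444, -0.896, 0.002], [0.005, -0.0, -1.0]]
ft_force: [4.7, 3.9, 1.4]
grip_width: 0.0249
```

{"op": "jog_arm", "data": {"plan": [[[-0.007,0.178,0,0,0,0.5],[-0.007,0.178,0,0,0,0.5],[-0.007,0.178,0,0,0,0.5],[-0.007,0.178,0,0,0,0.5],[-0.007,0.178,0,0,0,0.5],[-0.007,0.178,0,0,0,0.5],[-0.007,0.178,0,0,0,0.5],[-0.007,0.178,0,0,0,0.5],[-0.007,0.178,0,0,0,0.5],[-0.007,0.178,0,0,0,0.5]]]}}

```text
time_s: 64.1
position: [0.522, 0.2881, 0.1036]
tool_rot: [[0.958, -0.287, 0.007], [-0.287, -0.958, 0.001], [0.006, -0.003, -1.0]]
ft_force: [10.4, 0.3, -0.6]
grip_width: 0.0252
```

Run:
```python
from h import *
st(); s=env.observe(); p=s["position"]
v=p[:2]-np.array([.42987,.31436]); print(np.hypot(*v),np.degrees(np.arctan2(v[1],v[0]))+16)
```

```text
t 64.1 p [0.522  0.2881 0.1036] yaw -16.66 tilt [0.0068 0.001 ] F [10.4  0.3 -0.6] w 0.0252 q6 124.2
0.09575290060916315 0.10195496065706777
```

Arm is back at 0°. Release, rise and verify everything.

{"op": "jog_arm", "data": {"plan": [[[0,0,0,0,0,0],[0,0,0,0,0,0],[0,0,0,0,0,0],[0,0,0,0,0,0],[0,0,-0.5,0,0,0],[0,0,-0.9,0,0,0],[0,0,-0.9,0,0,0],[0,0,-0.5,0,0,0]]], "grip": 1}}

```text
time_s: 64.9
position: [0.5195, 0.2888, 0.2176]
tool_rot: [[0.959, -0.282, 0.003], [-0.282, -0.959, 0.001], [0.003, -0.002, -1.0]]
ft_force: [-0.1, 0.4, -0.4]
grip_width: 0.0851
```

{"op": "jog_arm", "data": {"plan": [[[0,0.9,-0.3,0,0,0],[0,0.9,-0.2,0,0,0],[0,0.9,0,0,0,0],[0,0.9,0,0,0,0],[0,0.9,0,0,0,0],[0,0.9,0,0,0,0],[0,0,0,0,0,0],[0,0,0,0,0,0]]]}}

```text
time_s: 65.7
position: [0.458, 0.081, 0.2349]
tool_rot: [[0.959, -0.284, -0.0], [-0.284, -0.959, 0.0], [-0.0, -0.0, -1.0]]
ft_force: [-0.1, 0.8, 0.0]
grip_width: 0.0853
```

Run:
```python
from h import *
st()
for n in ("top","side"):
    im,d,i=shot(n,n+"32"); W=cloud(n,d,i)
    for nm,a,b,xy,rd in (("knob",.125,.145,(.52,.29),.08),("arm",.086,.1,(.47,.3),.12),("onplate",.02,.07,(.526,.286),.07),("c4",.236,.255,(.531,-.279),.1),("bd3",.203,.218,(.531,-.279),.1),("bd2",.147,.163,(.531,-.279),.1),("skid",.016,.028,(.531,-.279),.13),("spray",.16,.18,(.75,.14),.08),("bar",.015,.026,(.794,-.02),.13),("spool",.05,.06,(.774,-.183),.08)):
        for r,m in blob(W,a,b,xy,rd,15)[:1]: print(n,nm,show(r))
```

```text
t 65.7 p [0.458  0.081  0.2349] yaw -16.49 tilt [-0.      0.0001] F [-0.1  0.8  0. ] w 0.0853 q6 101.9
top knob c=(0.5208,0.2865) yaw=30.6 25x23 z=0.1359 n=86
top arm c=(0.4687,0.3030) yaw=-13.8 111x31 z=0.0939 n=351
top c4 c=(0.5307,-0.2790) yaw=0.3 81x30 z=0.2440 n=481
top bd3 c=(0.5318,-0.2800) yaw=-0.9 128x65 z=0.2121 n=904
top bd2 c=(0.5317,-0.2538) yaw=0.4 128x13 z=0.1560 n=264
top skid c=(0.5314,-0.2791) yaw=-0.0 190x126 z=0.0229 n=1086
top spray c=(0.7602,0.1417) yaw=-20.3 52x49 z=0.1708 n=349
top bar c=(0.7940,-0.0205) yaw=-87.3 221x42 z=0.0210 n=1040
top spool c=(0.7737,-0.1838) yaw=47.1 99x99 z=0.0552 n=972
side knob c=(0.5212,0.2879) yaw=74.0 25x25 z=0.1368 n=144
side arm c=(0.4724,0.3005) yaw=-18.8 119x32 z=0.0938 n=608
side bd3 c=(0.4759,-0.2575) yaw=-89.4 26x18 z=0.2117 n=41
side bd2 c=(0.4739,-0.2761) yaw=87.7 61x13 z=0.1564 n=66
side skid c=(0.4858,-0.2756) yaw=89.6 133x96 z=0.0233 n=421
side spray c=(0.7600,0.1441) yaw=-14.6 52x51 z=0.1708 n=337
side bar c=(0.7948,-0.0247) yaw=-87.4 211x43 z=0.0210 n=633
side spool c=(0.7740,-0.1817) yaw=-42.9 102x99 z=0.0554 n=555
```

View pics/top32.png

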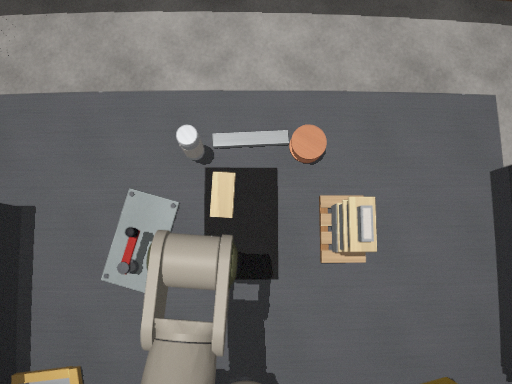

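View pics/side32.png

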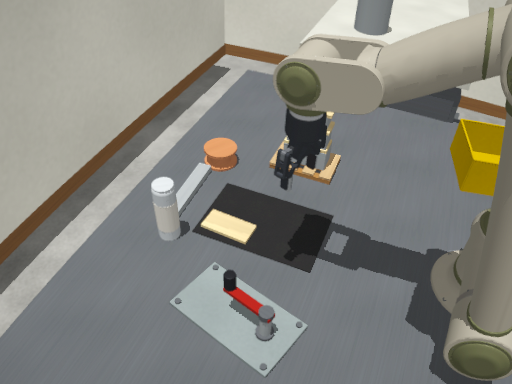

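The stack is within about 1 mm of the pallet centre, the plate is empty, and the arm is over its middle with the bystanders unmoved. I hand the job in.

Run:
```python
from rig import close_job
print(close_job())
```

```text
the job is handed in; nothing more can be done
None
```

The job is done and handed in at about 66 s of the 210 s allowed. Four covers were in the nest: cover0, cover1, cover2 and cover4 (cover3 was missing).

I swung the hold-down arm about 1.5 rad clear. Then I stacked the four covers on the pallet from the outside in, largest at the bottom, with a board between each pair, and swung the arm back.

**Last checks:**
- **Stack:** each layer came out within about 1 mm of the pallet centre, and in line with it to within about 0.5°. The top heights matched what they must be, ending at 0.243 m.
- **Jig:** the plate is empty. The arm stood about 0.1° off the middle when I let go of the knob. The cameras then placed the knob within about 2 mm of that.
- **Bystanders:** the steel bar and the wire spool read as at the start. I have no comparable starting position for the spray can, because the first reading caught only part of its top. It stands upright in both views and the robot did not go near it. The spare board is still on the mat.

No check failed. The lower layers of the stack were partly hidden in the final pictures, so their positions rest on the wrist-camera readings taken as each was placed. The side camera saw only part of the finished stack.

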